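# Load the weight stand and lock its bayonet cap

### The arm

A 6-joint arm with a two-finger parallel gripper is mounted at the origin on a cart in front of the work surface, level with it; the furniture and walls round the work are solid. World frame = base frame: x ahead of the robot, y to its left, z up, the work surface at z = 0. Lengths are in mm, angles in degrees, forces in N, time in s.
With the tool pointing down it reaches from about 300 to 850 mm from the base axis. Payload 4.2 kg.
Tool frame: the origin (TCP) lies midway between the tips of the shut fingers; the grasp point (between the pads) lies 19 mm behind it (env.grip_point_offset is the distance from the TCP to the grasp point, in mm); z points along the fingers, x is the direction in which the jaws open and shut, and the axes are right-handed (so a half turn about z gives the same grasp; the last joint's range is limited). The gripper opens to 91 mm and grips with 3 to 60 N. Pads are 32 mm wide; open, the fingers measure 118 mm over their backs; the gripper's body (76 mm by 178 mm) begins 60 mm behind the grasp point.
Start: joints at [74.026, 18.312, 89.639, -0, 72.044, -1.146], TCP at [147.156, 555.867, 213.976] pointing down, gripper open.
Joint ranges: [-177.97, 177.97], [-48.28, 115.42], [12.27, 149.76], [-77.06, 257.06], [2.81, 150.46], [-146.56, 146.56]. Speed limits (degrees/s): [147.25, 147.25, 180, 180, 180, 180].

### API

Orientations are given as [roll, pitch, yaw] about the fixed x, y, z axes, in that order (R = Rz(yaw) Ry(pitch) Rx(roll)).
In Python, from workcell import env gives the robot as it stands.
- The arm moves only by the shell command python3 -m pendant 'ROWS' [FORCE]. ROWS is JSON, a list of rows, each an object with "xyz": the shift along the tool's x, y, z in m, a list of three; "roll": the turn about the tool's z in degrees; "jaw": the closure, from 0 (fully open) to 1 (shut). A call has exactly 8 rows; each row is the pose to reach, as a shift and turn from the pose commanded when the call began, along the tool's axes at that moment; what a row does not reach only later rows make up. A row lasts 1/8 s, in which the tool goes at most 62.5 mm and 10.7 degrees, less where a joint would pass 70% of its speed; a pose out of reach is approached as far as the arm can. A call with a gripper value outside its range is refused whole. The fingers move at their own pace and stop on an object; FORCE is the grip in N (left out, the last holds). Time passes only in rows, so rows that repeat a pose let the fingers close, or fill a call up. It gives the time, the measured TCP pose, the force and the opening at its end, in the units of the state.
- env.state(): the state, without advancing time (a new reading comes with each control period).
- env.grab_frame(name): name is "scene" or "top" or "wrist"; returns (picture, depth): 400x640x3 uint8, blue, green, red; 400x640 float32, mm along the optical axis (not along the pixel's ray), 0 where there is no reading.
- env.camera_params(name): a dict with "camera_matrix" (3x3 intrinsics, pixels), "cam_to_world" (4x4, takes a point from camera to world coordinates); the wrist camera has in their place "hand_eye" (4x4, takes a point from camera to tool coordinates, whose origin is the TCP and whose axes are the tool frame's). Camera axes: x right, y up, looking along -z (the intrinsics and any distortion apply to the point x, -y, -z); pixel columns grow to the right and rows downward; lengths in mm; the calibration is good to about 2 mm. A picture is of the moment at which its call begins: read the wrist's pose just before it. camera_params takes no time and is no camera call.
- env.job_done(): hands the job in, once; it reports no verdict.
The state is a dict: "time_s": time; "qpos": joint angles; "qvel": joint speeds; "effort": joint torques, N m; "ee_pos": TCP position; "ee_rot": TCP orientation; "force": force on the tool from outside, world axes, zero at the start; "torque": the same for the moment, N m; "gripper_width": finger opening in mm.
Only numpy, scipy, OpenCV 4.12 (cv2) and the standard library are available. Lean on these libraries where they do the work, as an engineer would, in place of code of your own. Each camera call takes 0.05 s, during which the arm holds its last target. There are 200 camera calls.

### The job

Load the grey test stand: slide the steel slotted weight onto its stem so that it rests centred on the carrier plate, let go, then the brass one on top of it with its slot pointing well away from the steel one's (best the opposite way), so that neither can slide off sideways. Then fit the black bayonet cap: line its notches up with the yellow lugs on the stem head, push it down against the spring, twist it clockwise (seen from above) until it stops, and let go so that it stays locked. Do not shift the mallet, the tape, the sanding block or the two steel cutting dies.

Things in the scene. Friction and masses are not known exactly. Their poses are not given: they have to be found in the camera images.
- load_stand: Fixed grey stand, 100x100x12 mm base, grey column under a 48 mm round aluminium carrier plate, its top 70 mm up. Origin: centre of the base's underside, z up; place and yaw vary. All heights given are above this origin. A 9 mm steel stem on its vertical axis rises from the carrier to 106 mm, where the wider head begins.
- stem_head (a point): Top of the stem's dark 17 mm thick head (106 to 119 mm), on the axis, axes as the stand's. Two yellow lugs stick out along +x and -x to 18 mm from the axis, 8 mm wide, 112 to 118 mm high; weights must be slid in sideways below 106 mm. A brass 8 mm spring plunger stands out of the top to 124 mm and sinks 5 mm: 3 N at first, 8 N fully down.
- steel_weight: Loose steel slotted disc, 60 mm diameter, 14 mm thick, 0.28 kg, lying flat. Origin: centre of the underside, z up. A 14 mm wide slot through the whole thickness runs from the rim at +x to 7 mm past the centre: it is open towards its own +x. Goes on first, slot open to any side.
- brass_weight: Loose brass slotted disc, same size and mass, origin and slot (open towards its own +x) as the steel one. Goes on top of the steel weight, so its underside ends 84 mm above the stand's origin.
- brass_weight_mouth (a point): The middle of the mouth of the brass weight's slot: on its rim, 30 mm along its +x from its centre, at half thickness.
- bayonet_cap: Loose black cap, 60 mm diameter, 46 mm high, 0.18 kg, upright. Origin: centre of the underside, z up. Its 6 mm bottom plate has a 21 mm hole with two 14 mm wide notches along +x and -x, reaching 21.5 mm from the axis (yellow rim marks). Fits either way round. With notches over lugs it drops to underside height 108 mm, where the plunger holds it; pushing takes it to 103 mm.
- grip_bar (a point): Centre of the cap's red grip bar, 33.5 mm above its underside, axes as the cap's. Bar 56 mm long along x, 16 mm wide along y, 21 to 46 mm above the underside. Pushed below height 106 mm, the cap turns clockwise seen from above, to a stop about 68 degrees (1.19 rad) from in line; not the other way. Let go there, the spring lifts it to 106 mm: locked.
- sand_block: Cork sanding block 60x90x30 mm, a bystander, origin at the centre of the underside.
- die_heel: Steel heel-shaped cutting die 74x64x31 mm, a bystander, origin at the centre of the underside.
- tape_black: Roll of black tape 62 mm across, 19 mm high, a bystander, origin at the centre of the underside.
- die_round: Steel round cutting die, 40 mm across, 35 mm high, a bystander, origin at the centre of the underside.
- mallet: Nylon mallet, 257 mm long along its x (head at +x), a bystander, origin at the centre of the underside.
Things that resemble listed ones, but are neither listed nor needed, are in the scene too. Several things have the shape of the brass_weight; the one meant has the colours described above.

How it is judged:
By the outcome, as a careful person would: the job done as asked, in the order asked, and still so for the second after the job is handed in, with the robot touching nothing.
It also fails if it takes over 72 s, if anything falls off the work surface, if the arm or the gripper's body presses on something with over 40 N, if the wrist force passes 120 N, or if a joint passes its speed limit or range.

## Working session

There is one attempt and no reset: what is moved stays moved. The work goes in short steps, Python scripts to look and compute and a shell command to move; the robot and the scene stay as the last step left them, time stands still between calls to the robot, and variables do not carry over. Pictures are saved under pics/ and viewed, about 8 in all and at most 12, crops included, and the job is handed in when it is done.

```bash
ls; mkdir -p pics; cat > h.py <<'E'
import numpy as np, cv2
from workcell import env
def px2pt(name,u,v,z=None,depth=None,T=None):
    p=env.camera_params(name); K=np.array(p["camera_matrix"]); T=np.array(p["cam_to_world"]) if T is None else T
    d=np.linalg.inv(K)@[u,v,1]; d=np.array([d[0],-d[1],-d[2]])
    if depth is not None: return T[:3,:3]@(d*depth)+T[:3,3]
    w=T[:3,:3]@d; return T[:3,3]+w*(z-T[2,3])/w[2]
E
python3 - <<'E'
from h import *
print(env.state()); 
for n in("scene","top","wrist"): print(n,env.camera_params(n))
a,da=env.grab_frame("top");b,db=env.grab_frame("scene")
np.savez("f0.npz",a=a,da=da,b=b,db=db)
cv2.imwrite("pics/top0.png",a);cv2.imwrite("pics/scene0.png",b)
E
```

```text
pics
{'time_s': 0.0, 'qpos': array([ 7.40260063e+01,  1.83518758e+01,  8.97050388e+01, -8.37254467e-05,
        7.20442390e+01, -1.14750562e+00]), 'qvel': array([ 0.07322511, -0.08922364, -0.05620134, -0.0028291 ,  0.06495351,
        0.02753199]), 'effort': array([ 3.08652190e-03, -4.12452614e+01, -2.31975532e+01,  7.29665207e-02,
        4.57868027e-02, -1.59408901e-04]), 'ee_pos': array([147.01669393, 555.37378343, 213.12719583]), 'ee_rot': array([-1.79998054e+02,  1.01134917e-01,  7.51735395e+01]), 'force': array([ 1.14072907, -0.34180601, -0.9447677 ]), 'torque': array([ 0.03907594,  0.02025143, -0.00817791]), 'gripper_width': 91.29062366579859}
scene {'camera_matrix': array([[443.35991737,   0.        , 323.79939725],
       [  0.        , 443.35991737, 197.89105155],
       [  0.        ,   0.        ,   1.        ]]), 'cam_to_world': array([[ 6.53195613e-01,  4.68208602e-01, -5.95076630e-01,
        -2.30267587e+02],
       [-7.56955732e-01,  4.23294390e-01, -4.97835192e-01,
        -6.81419543e+02],
       [ 1.88018802e-02,  7.75630430e-01,  6.30907224e-01,
         9.236730
[... 463 characters left out ...]
   [-1.24478564e-02,  1.73851766e-01,  9.84693157e-01,
         1.19373854e+03],
       [ 0.00000000e+00,  0.00000000e+00,  0.00000000e+00,
         1.00000000e+00]])}
wrist {'camera_matrix': array([[342.68396419,   0.        , 315.24978709],
       [  0.        , 342.68396419, 198.42531871],
       [  0.        ,   0.        ,   1.        ]]), 'hand_eye': array([[ 9.99998152e-01,  7.85608300e-04, -1.75446025e-03,
         1.69544334e+00],
       [ 2.28674324e-04, -9.54813466e-01, -2.97205640e-01,
        -8.51100730e+01],
       [-1.90866949e-03,  2.97204690e-01, -9.54811882e-01,
        -1.70023716e+02],
       [ 0.00000000e+00,  0.00000000e+00,  0.00000000e+00,
         1.00000000e+00]])}
```

View pics/top0.png

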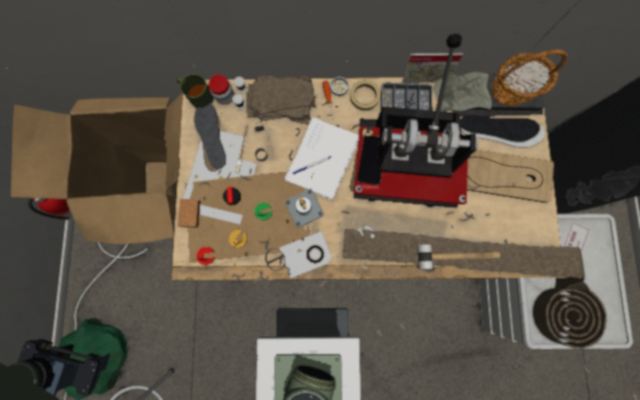

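View pics/scene0.png

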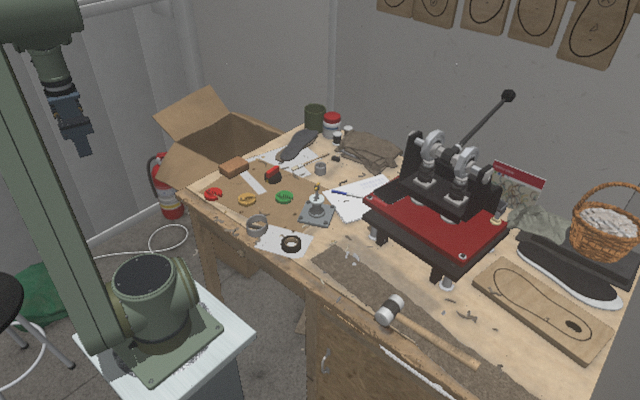

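The top view shows the stand at (304,206), green disc (263,211), gold disc (238,239), red disc (205,255), cap with red bar (232,196), tape (315,254) and mallet at right. The steel weight is not obvious yet, so I'll enlarge.

```bash
python3 - <<'E'
from h import *
f=np.load("f0.npz");a,b=f["a"],f["b"]
c=cv2.resize(a[140:280,175:345],None,fx=4.6,fy=4.2,interpolation=cv2.INTER_CUBIC)
cv2.imwrite("pics/c1.png",c)
cv2.imwrite("pics/c2.png",cv2.resize(b[120:270,180:380],None,fx=4,fy=4,interpolation=cv2.INTER_CUBIC))
for n,(u,v,z) in dict(stand=(303,205,120),green=(263,211,14),gold=(238,239,14),red=(205,255,14),cap=(232,196,46),tape=(315,254,19),heel=(275,259,31),round=(262,155,35)).items():
    print(n,px2pt("top",u,v,z).round(), px2pt("top",u,v,depth=f["da"][v,u]).round())
E
```

```text
stand [552.   9. 120.] [553.   9. 117.]
green [552. 145.  14.] [555. 148.  -2.]
gold [461. 225.  14.] [462. 227.   3.]
red [410. 330.  14.] [411. 332.   6.]
cap [597. 241.  46.] [599. 244.  37.]
tape [411. -25.  19.] [412. -24.  -0.]
heel [396. 102.  31.] [396. 104.  13.]
round [737. 149.  35.] [749. 155.  -1.]
```

View pics/c2.png

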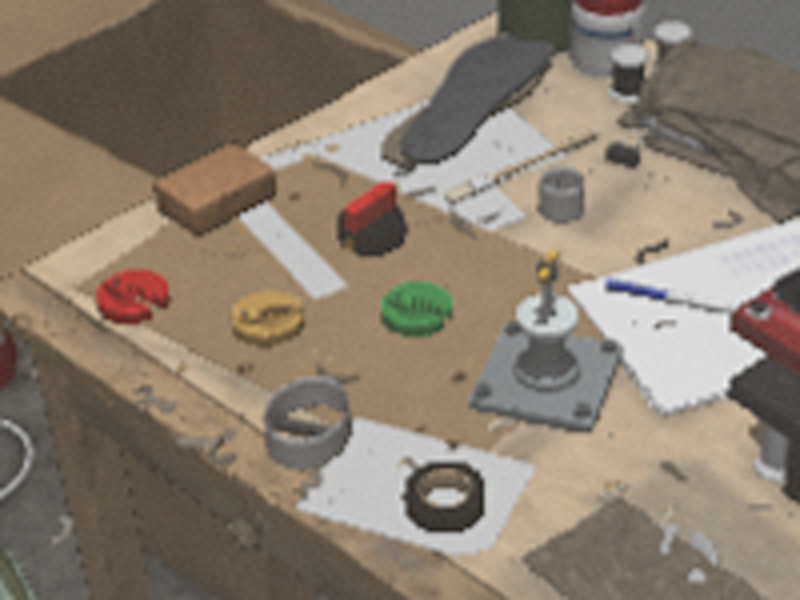

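View pics/c1.png

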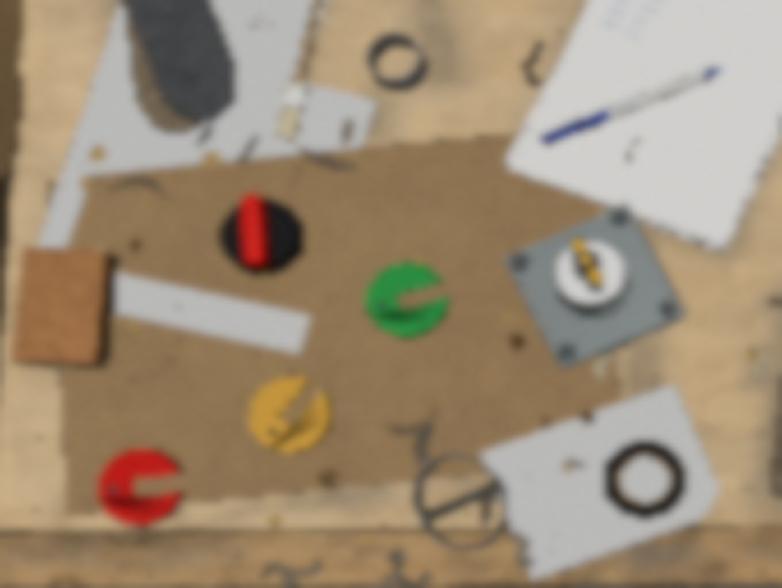

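The crops show three slotted discs (red, gold = brass, green), the cap, the stand, the heel die at top (275,258), the round die (262,155) and the tape, but no grey disc. I'll look at the rest of the table, and at a height map.

```bash
python3 - <<'E'
from h import *
f=np.load("f0.npz");a,da=f["a"],f["da"]
c=cv2.resize(a[70:280,170:590],None,fx=1.9,fy=1.9,interpolation=cv2.INTER_CUBIC)
p=env.camera_params("top");K=p["camera_matrix"];T=p["cam_to_world"]
v,u=np.mgrid[0:400,0:640]
d=np.stack([(u-K[0,2])/K[0,0],-(v-K[1,2])/K[1,1],-np.ones_like(u)],-1)*da[...,None]
z=(d@T[:3,:3].T+T[:3,3])[...,2]
h=cv2.applyColorMap(np.clip(z*4+40,0,255).astype(np.uint8),cv2.COLORMAP_TURBO)[70:280,170:590]
cv2.imwrite("pics/r.png",cv2.resize(np.vstack([c[:300] if 0 else cv2.resize(a[70:280,170:590],None,fx=1.4,fy=1.4,interpolation=cv2.INTER_CUBIC),cv2.resize(h,None,fx=1.4,fy=1.4)]),None,fx=1.0,fy=1.0))
E
```

```text
(no output)
```

View pics/r.png

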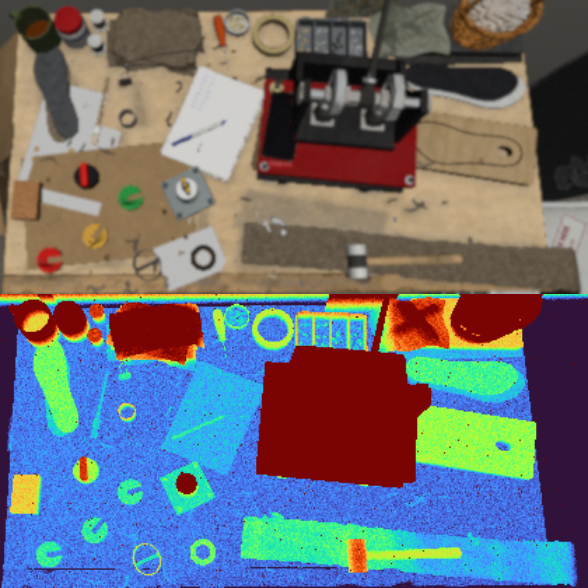

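No grey disc stands free on the table. I'll check object heights for stacking, and the round thing at (339,86).

```bash
python3 - <<'E'
from h import *
f=np.load("f0.npz");a,da=f["a"],f["da"]
p=env.camera_params("top");K=p["camera_matrix"];T=p["cam_to_world"]
v,u=np.mgrid[0:400,0:640]
d=np.stack([(u-K[0,2])/K[0,0],-(v-K[1,2])/K[1,1],-np.ones_like(u)],-1)*da[...,None]
P=(d@T[:3,:3].T+T[:3,3]);z=P[...,2]
for n,(x,y,r) in dict(green=(263,211,6),gold=(238,239,6),red=(205,255,6),cap=(232,196,8),bar=(229,196,3),tape=(315,254,10),heel=(275,259,9),round=(262,155,7),block=(188,212,7),stand=(303,205,6),ring=(339,86,9),ring2=(365,96,12),table=(330,225,5),pad=(250,225,3)).items():
    m=z[y-r:y+r+1,x-r:x+r+1]; print(n,np.percentile(m,[5,25,50,75,95]).round(),P[y,x].round(),a[y,x])
print(z[80:94,330:350:1].round().astype(int)); print(a[86,328:352].tolist())
E
```

```text
green [-2. 11. 13. 15. 17.] [555. 148.  -2.] [ 76 111 128]
gold [-3. 10. 13. 14. 18.] [462. 227.   3.] [ 76 115 142]
red [-1. 11. 13. 15. 17.] [411. 332.   6.] [ 76 108 146]
cap [ 0. 19. 23. 42. 47.] [599. 244.  37.] [ 17  21 123]
bar [21. 39. 45. 47. 49.] [597. 251.  45.] [ 28  35 194]
tape [-4. -1.  2. 18. 21.] [412. -24.  -0.] [184 186 185]
heel [-4. -1.  1.  8. 28.] [396. 104.  13.] [74 87 96]
round [-4. -1.  1. 17. 31.] [749. 155.  -1.] [128 161 184]
block [27. 29. 31. 32. 34.] [549. 388.  27.] [ 70 110 155]
stand [ 39.  68.  70.  74. 122.] [553.   9. 117.] [ 53 127 158]
ring [-12.   2.   7.  13.  20.] [ 993. -112.   12.] [129 157 168]
ring2 [-4. -0.  5. 23. 27.] [ 960. -203.   -0.] [124 160 184]
table [-4. -2. -1.  1.  3.] [506. -74.   0.] [121 160 187]
pad [-3. -1.  0.  2.  4.] [508. 189.   1.] [ 82 116 142]
[[   0    3   20   14   13    8    5    2 1194    1    4    6   12    9
    15   17    0    1    1    0]
 [   2   15   19    7   17    6    1    0    4    3   -1    3    1    2
     6   16   18    1   -3   -3]
 [  -5   15    7    3    8   13    5    2   11    8    9    1  
[... 902 characters left out ...]
6    7    3   10    8    1    3    7    7    8   -1
     6   21    6    0    2    1]
 [  18    3   10   19   18   19   -1    0    1    2    5    5    6   18
    17   18    6    1   -2   -2]
 [  20   -2    5    6   19   20   20   20   22   22   16   14   20   20
    10    4   -4   -1    3   -3]]
[[40, 72, 157], [75, 91, 143], [116, 122, 140], [144, 147, 151], [154, 159, 161], [146, 160, 165], [131, 157, 167], [124, 157, 171], [125, 159, 174], [123, 156, 170], [123, 156, 169], [129, 157, 168], [136, 158, 166], [138, 159, 167], [141, 164, 173], [147, 167, 175], [156, 169, 174], [161, 168, 169], [156, 159, 159], [140, 148, 153], [127, 147, 162], [125, 155, 176], [124, 158, 181], [123, 158, 180]]
```

Heights are consistent (discs 14 high, single layer, carrier empty at 70), so the steel weight is hidden or lies outside these views. I'll look at the press area enlarged, and the wrist view.

```bash
python3 - <<'E'
from h import *
f=np.load("f0.npz");a,b=f["a"],f["b"]
w,dw=env.grab_frame("wrist")
A=cv2.resize(b[170:300,330:520],(400,274),interpolation=cv2.INTER_CUBIC)
B=cv2.resize(a[75:210,345:480],(274,274),interpolation=cv2.INTER_CUBIC)
C=cv2.resize(w,(480,300)); out=np.zeros((580,680,3),np.uint8)
out[:274,:400]=A;out[:274,402:676]=B;out[276:576,:480]=C
cv2.imwrite("pics/p6.png",out)
E
```

```text
(no output)
```

View pics/p6.png

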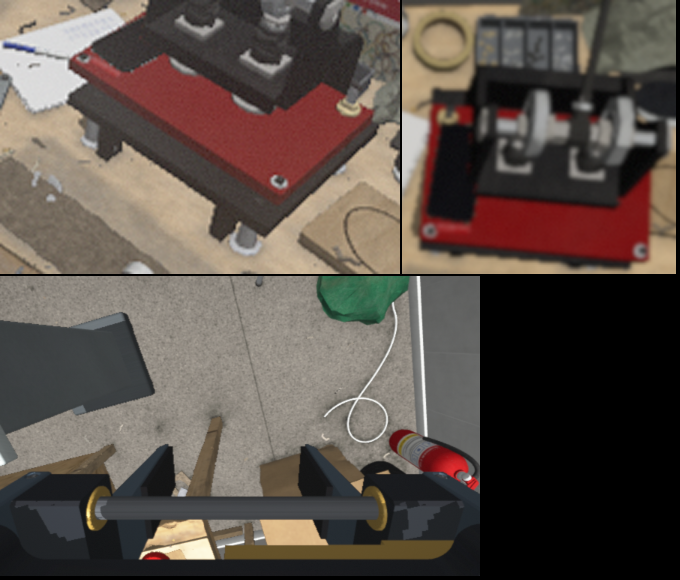

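Neither the press area nor the wrist view shows a grey disc. I'll search both depth maps numerically for 60 mm discs standing 14 mm above their surroundings.

```bash
cat >> h.py <<'E'
def cloud(name,dep,T=None):
    p=env.camera_params(name);K=p["camera_matrix"];T=p["cam_to_world"] if T is None else T
    v,u=np.mgrid[0:400,0:640]
    d=np.stack([(u-K[0,2])/K[0,0],-(v-K[1,2])/K[1,1],-np.ones_like(u)],-1)*dep[...,None]
    return d@T[:3,:3].T+T[:3,3]
E
python3 - <<'E'
from h import *
from scipy.ndimage import maximum_filter, generic_filter, median_filter
f=np.load("f0.npz")
for n,dd,im in (("top",f["da"],f["a"]),("scene",f["db"],f["b"])):
    P=cloud(n,median_filter(dd,3)); s=3.0
    H=np.full((280,420),np.nan); ix=((P[...,0]-200)/s).round().astype(int); iy=((P[...,1]+760)/s).round().astype(int)
    C=np.zeros((280,420,3))
    ok=(ix>=0)&(ix<280)&(iy>=0)&(iy<420)&(dd>0)
    H[ix[ok],iy[ok]]=P[...,2][ok]; C[ix[ok],iy[ok]]=im[ok]
    yy,xx=np.mgrid[-13:14,-13:14]; R=np.hypot(xx,yy)*s; res=[]
    for i in range(14,266,2):
        for j in range(14,406,2):
            w=H[i-13:i+14,j-13:j+14]; a=w[R<27];b=w[(R>33)&(R<39)]
            if np.isfinite(a).sum()<40 or np.isfinite(b).sum()<20: continue
            base=np.nanmedian(b); fr=np.nanmean(np.abs(a[np.isfinite(a)]-base-14)<5); fb=np.nanmean(np.abs(b[np.isfinite(b)]-base)<6)
            if fr>.55 and fb>.6: res.append((fr*fb,i*s+200,j*s-760,base,np.nanmean(C[i-6:i+7,j-6:j+7][np.isfinite(H[i-6:i+7,j-6:j+7])],0).round()))
    res.sort(key=lambda r:-r[0]); kept=[]
    for r in res:
        if all(np.hypot(r[1]-k[1],r[2]-k[2])>40 for k in kept): kept.append(r)
    print(n); [print(np.round(k[:4],2),k[4]) for k in kept[:14]]
E
```

```text
top
[8.10e-01 4.64e+02 2.30e+02 4.50e-01] [ 61. 129. 168.]
[8.10e-01 5.54e+02 1.46e+02 2.50e-01] [ 63. 123.  63.]
[ 7.70e-01  4.10e+02  3.32e+02 -3.10e-01] [ 38.  49. 161.]
[4.90e-01 7.16e+02 3.08e+02 1.22e+00] [74. 76. 77.]
[4.50e-01 5.78e+02 5.60e+01 3.50e-01] [119. 124. 122.]
[ 4.40e-01  5.60e+02 -2.80e+01  1.06e+00] [127. 130. 127.]
[ 4.10e-01  4.82e+02 -1.36e+02  1.00e+00] [ 81.  99. 111.]
[ 4.00e-01  4.10e+02 -1.24e+02 -8.60e-01] [ 85. 104. 117.]
[3.60e-01 5.24e+02 3.80e+01 1.45e+00] [112. 120. 121.]
scene
[ 7.60e-01  4.04e+02  3.32e+02 -4.00e-01] [ 57.  64. 158.]
[   0.51  422.   -124.      0.79] [ 97. 110. 120.]
[   0.49  482.   -130.      0.87] [103. 116. 126.]
[ 3.70e-01  8.42e+02 -5.32e+02  3.01e+00] [ 85.  94. 103.]
```

```bash
python3 - <<'E'
from h import *
from scipy.ndimage import median_filter
f=np.load("f0.npz");P=cloud("top",median_filter(f["da"],3));im=f["a"]
z=P[...,2]; r=np.hypot(P[...,0],P[...,1])
m=((z>6)&(z<400)&(r<900)&(P[...,0]>100)).astype(np.uint8)
n,l,st,c=cv2.connectedComponentsWithStats(m)
for i in range(1,n):
    if st[i,4]>15:
        s=l==i; print(st[i].tolist(),np.median(P[s],0).round(),np.percentile(z[s],[10,90]).round(),np.median(im[s],0))
b=z[110:235:12,70:178:12].round().astype(int);print(b)
print(z[270:400:10,230:400:12].round().astype(int))
E
```

```text
[353, 69, 162, 140, 11397] [ 660. -319.  152.] [ 81. 329.] [34. 34. 74.]
[253, 106, 57, 17, 673] [879.  62.  48.] [12. 55.] [65. 79. 89.]
[315, 121, 8, 11, 36] [852. -37.   6.] [6. 7.] [202. 202. 202.]
[255, 125, 9, 6, 42] [840. 165.  13.] [ 9. 14.] [50.  56.5 63. ]
[199, 127, 27, 45, 833] [762. 319.  18.] [10. 19.] [71. 70. 69.]
[337, 129, 7, 7, 16] [ 829. -112.    6.] [6. 7.] [204. 206. 208.]
[343, 132, 5, 10, 24] [ 807. -132.    7.] [6. 7.] [204. 207. 208.]
[326, 134, 11, 5, 33] [815. -85.   6.] [6. 7.] [204. 207. 208.]
[242, 136, 3, 12, 22] [797. 220.   7.] [6. 7.] [124. 141. 153.]
[316, 141, 7, 7, 20] [783. -39.   7.] [6. 7.] [204. 207. 208.]
[302, 143, 13, 9, 45] [773.  -3.   7.] [6. 8.] [204. 206. 207.]
[254, 148, 12, 7, 42] [760. 164.  20.] [ 9. 26.] [ 86.5 100.5 110.5]
[235, 153, 7, 19, 63] [718. 234.   8.] [ 6. 10.] [155. 174. 182.]
[257, 155, 10, 7, 35] [728. 151.  19.] [ 7. 24.] [ 83.  93. 102.]
[292, 156, 39, 20, 215] [709. -19.   9.] [ 6. 13.] [178. 180. 181.]
[306, 170, 11, 5, 28] [685. -16.   6.] [6. 7.] [204. 206. 207.]
[222, 186, 19, 20, 284] [602. 246.  23.] [18. 4
[... 1961 characters left out ...]
6 -689 -687 -686 -689 -688 -687 -790 -786 -790 -788
  -791]
 [-791 -791 -789 -786 -690 -688 -688 -684 -692 -687 -789 -789 -789 -791
  -791]
 [-787 -792 -790 -789 -686 -415 -410 -413 -407 -440 -790 -789 -791 -793
  -789]
 [-787 -793 -790    0    0   -1   -1    0   -2    0   -1 -789 -791 -790
  -789]
 [-786 -788 -789    0    1   -2    0    0   -3   -3    0 -791 -790 -786
  -795]
 [-789 -789 -790    0   12   11   11   11   11   11    0 -787 -791 -788
  -790]
 [-787 -789 -789    0   10   12  154  119    9   11   -1 -790 -788 -793
  -791]
 [-792 -792 -787   -1   12  144  191  195  179   11   -1 -788 -787 -790
  -791]
 [-788 -790 -790    1   12  170  209  202  189   11   -1 -789 -790 -791
  -790]]
```

Only the three painted/gold discs are visible. I'll map reachable table area hidden from both fixed cameras.

```bash
python3 - <<'E'
from h import *
f=np.load("f0.npz")
X,Y=np.meshgrid(np.arange(330,900,20),np.arange(420,-780,-20),indexing="ij")
hid=np.ones(X.shape,bool); s={}
for n,dd in (("top",f["da"]),("scene",f["db"])):
    p=env.camera_params(n);K=p["camera_matrix"];T=np.linalg.inv(p["cam_to_world"])
    Q=np.stack([X,Y,0*X+7.],-1)@T[:3,:3].T+T[:3,3]; d=-Q[...,2]
    u=(K[0,0]*Q[...,0]/d+K[0,2]).round().astype(int); v=(-K[1,1]*Q[...,1]/d+K[1,2]).round().astype(int)
    ok=(u>=0)&(u<640)&(v>=0)&(v<400); D=np.zeros_like(d);D[ok]=dd[v[ok],u[ok]]
    s[n]=ok&((D==0)|(D>d-25)); hid&=~s[n]
r=np.hypot(X,Y)
for i in range(X.shape[0])[::-1]:
    print(X[i,0],"".join("#" if hid[i,j] and r[i,j]<880 else ("s" if not s["top"][i,j] else ".") for j in range(X.shape[1])))
E
```

```text
890 ............s.ssssssss............ssssssssss.ss.............
870 ....................s.........ssssssssssssssssss............
850 ..............................###sssssssssssssss............
830 ..............................######ssssssssssss............
810 ..............................#########sssssssssss..........
790 ..............................###########sssssssss..........
770 ..............................#############sssssss..........
750 ............#.................###############sssss..........
730 ..............................####s##########sss............
710 .............................################sss............
690 .............................###s############sss............
670 .............................###############ssss............
650 .............................###############ssss............
630 ........s....................###############ssss............
610 ........#....................s##ssssss######ssss............
590 ........#...........#s........sssssssssss###ssss............
570 #...................#s..................ssssss..............
550 #...................s.......................................
530 ###.........................................................
510 sss.........................................................
490 ............................................................
470 ............................................................
450 ............................................................
430 .......................................##...................
410 ........................................#...................
390 ........................................#...................
370 .......................................ss...................
350 ............................................................
330 ............................................................
```

The only unseen area is inside the press. I'll move over the discs and take a close wrist look.

```bash
python3 -m pendant '[{"xyz":[-0.035,0.05,0],"roll":0,"jaw":0},{"xyz":[-0.07,0.1,0],"roll":0,"jaw":0},{"xyz":[-0.105,0.15,0],"roll":0,"jaw":0},{"xyz":[-0.14,0.2,0],"roll":0,"jaw":0},{"xyz":[-0.175,0.25,0],"roll":0,"jaw":0},{"xyz":[-0.21,0.3,0],"roll":0,"jaw":0},{"xyz":[-0.245,0.35,0],"roll":0,"jaw":0},{"xyz":[-0.283,0.399,0],"roll":0,"jaw":0}]' 20
cat >> h.py <<'E'
from scipy.spatial.transform import Rotation as Ro
def wrist():
    s=env.state(); im,d=env.grab_frame("wrist")
    Tt=np.eye(4);Tt[:3,:3]=Ro.from_euler("xyz",s["ee_rot"],degrees=True).as_matrix();Tt[:3,3]=s["ee_pos"]
    return im,d,Tt@np.array(env.camera_params("wrist")["hand_eye"]),s
def st():
    s=env.state();print({k:np.round(s[k],1) for k in("time_s","ee_pos","ee_rot","qpos","force","gripper_width")})
E
python3 - <<'E'
from h import *
im,d,T,s=wrist();np.savez("w1.npz",im=im,d=d,T=T);cv2.imwrite("pics/w1.png",im);st()
E
```

```text
time_s: 1.15
ee_pos: [461.5, 178.6, 213.9]
ee_rot: [180.0, -0.0, 75.2]
force: [0.9, 1.5, 0.5]
gripper_width: 91.4
{'time_s': np.float64(1.2), 'ee_pos': array([465.9, 172.6, 213.8]), 'ee_rot': array([179.7,   0.2,  74.9]), 'qpos': array([ 19.3,  11.2,  99.6,  -0.4,  69.1, -55.5]), 'force': array([ 4.9, -3. ,  0.3]), 'gripper_width': np.float64(91.0)}
```

View pics/w1.png

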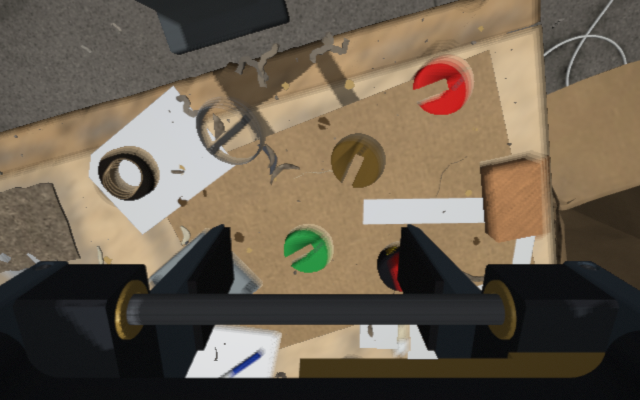

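The wrist view shows red (440,85), brass (358,160), green (309,250), heel die (230,130), tape (127,172), block (515,195) and the cap (395,268), and still no grey disc. I'll enlarge the three discs and the insole.

```bash
python3 - <<'E'
from h import *
im,d,T,s=wrist();np.savez("w2.npz",im=im,d=d,T=T);st()
f=np.load("f0.npz")
c=lambda I,u,v,r,n=260:cv2.resize(I[max(v-r,0):v+r,u-r:u+r],(n,n),interpolation=cv2.INTER_CUBIC)
row1=np.hstack([c(im,440,85,42),c(im,358,160,42),c(im,309,250,42)])
row2=np.hstack([c(im,230,130,50),c(f["a"],212,135,36),c(f["b"],322,165,55)])
cv2.imwrite("pics/w2.png",np.vstack([row1,row2]))
E
```

```text
{'time_s': np.float64(1.2), 'ee_pos': array([463.4, 175.8, 213.6]), 'ee_rot': array([1.799e+02, 1.000e-01, 7.480e+01]), 'qpos': array([ 19.5,  11.1,  99.6,  -0.1,  69.2, -55.2]), 'force': array([-0.8,  1.3, -0.5]), 'gripper_width': np.float64(90.9)}
```

View pics/w2.png

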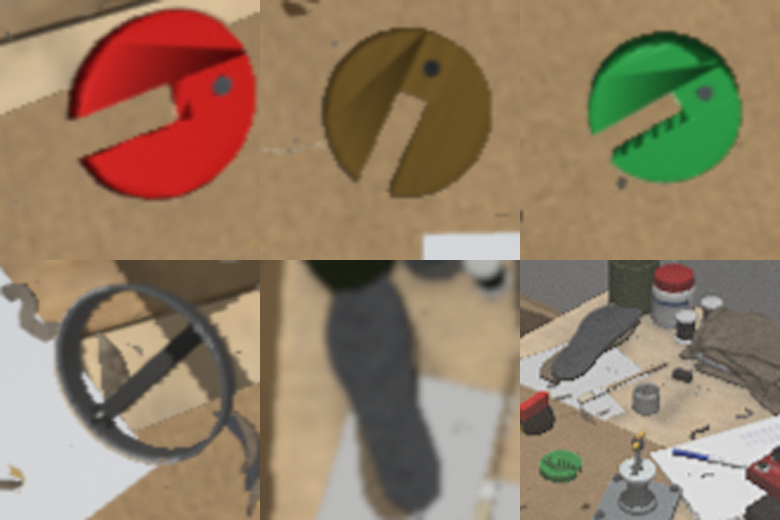

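The red and green discs are painted, and the dark gold one is the brass. I'll move over the stand for a fix on it and a side look at the press's left side.

```bash
python3 -m pendant '[{"xyz":[-0.01,0.05,0],"roll":0,"jaw":0},{"xyz":[-0.02,0.1,0],"roll":0,"jaw":0},{"xyz":[-0.03,0.15,0],"roll":0,"jaw":0},{"xyz":[-0.037,0.19,0],"roll":0,"jaw":0},{"xyz":[-0.037,0.2,0],"roll":0,"jaw":0},{"xyz":[-0.037,0.2,0],"roll":0,"jaw":0},{"xyz":[-0.037,0.2,0],"roll":0,"jaw":0},{"xyz":[-0.037,0.2,0],"roll":0,"jaw":0}]'
python3 - <<'E'
from h import *
im,d,T,s=wrist();np.savez("w3.npz",im=im,d=d,T=T);st()
t,dt=env.grab_frame("top"); 
b,db=env.grab_frame("scene"); np.savez("f1.npz",a=t,da=dt,b=b,db=db)
cv2.imwrite("pics/w3.png",np.vstack([im[:330],cv2.resize(np.hstack([t[60:290,170:330],b[110:340,60:380]]),(640,270))]))
E
```

```text
time_s: 2.25
ee_pos: [643.3, 94.0, 214.4]
ee_rot: [-180.0, -0.0, 75.2]
force: [-0.6, 0.1, -0.2]
gripper_width: 91.2
{'time_s': np.float64(2.3), 'ee_pos': array([643.5,  93.9, 214.5]), 'ee_rot': array([180. ,  -0. ,  75.2]), 'qpos': array([  7.3,  25.2,  78.9,   0. ,  75.9, -67.9]), 'force': array([0.6, 0.5, 0.9]), 'gripper_width': np.float64(91.3)}
```

View pics/w3.png

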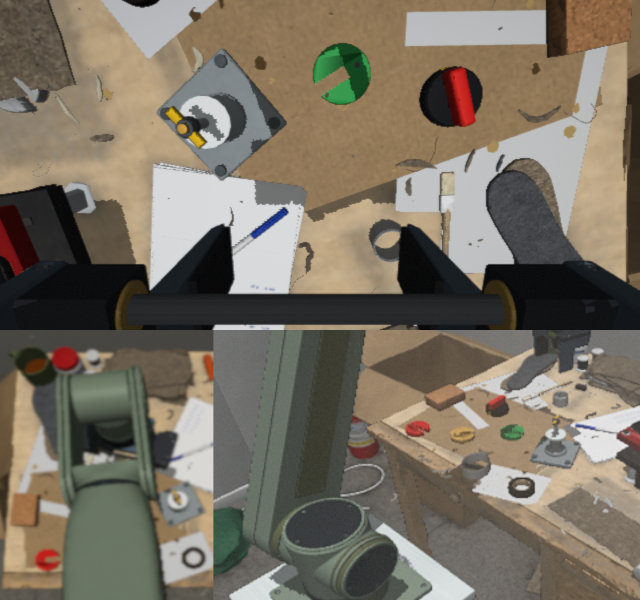

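The wrist view shows the stand head near (190,125), green disc (341,73), cap (450,97), round die (385,240) and insole (530,215), and no steel disc beside the press. I'll check the height profiles of the insole and the mat for anything under them, and fix the stand and brass numerically.

```bash
python3 - <<'E'
from h import *
from scipy.ndimage import median_filter
f=np.load("f0.npz");P=cloud("top",median_filter(f["da"],5));z=P[...,2].round().astype(int)
print("insole");print(z[104:172:4,196:230:3])
print("mat");print(z[226:274:5,340:520:9])
print("board");print(z[155:200:6,470:555:7])
w=np.load("w3.npz");Q=cloud("wrist",median_filter(w["d"],3),w["T"])
for n,(u0,v0,u1,v1) in dict(insole=(490,175,560,250)).items(): print(Q[v0:v1:10,u0:u1:8,2].round().astype(int))
im=w["im"];hsv=cv2.cvtColor(im,cv2.COLOR_BGR2HSV)
m=(cv2.inRange(hsv,(18,120,90),(35,255,255))>0)&(Q[...,2]>95); v,u=np.where(m[80:150,140:240]);print("lugs",len(u),Q[80:150,140:240][m[80:150,140:240]].mean(0), u.min()+140,u.max()+140,v.min()+80,v.max()+80)
E
```

```text
insole
[[45 45 39 33 23 17 -1  2  6 12  8  1]
 [19 21 20 19 19 19 14  1  0  1  1  2]
 [18 19 19 19 19 18 18  0  0  0  1  2]
 [19 18 18 19 19 19 18  8  0  1  0  0]
 [19 19 19 18 18 19 18 13  0 -1 -1 -1]
 [18 19 18 19 19 17 18 16  2  0 -1 -1]
 [17 19 19 19 19 17 20 14  2 -1  1  0]
 [ 2 18 19 19 19 19 18 17  2  0  0  0]
 [ 0 15 17 18 18 19 18 19  3  0  0  1]
 [-1  0 17 19 20 19 18 18 15  0  0 -1]
 [-1  0 11 18 19 19 18 19 18  1  0 -1]
 [ 0  0  6 18 19 18 18 18 18 13  0  0]
 [ 0  1  1 13 17 18 19 19 19 17  1  0]
 [ 1  0  3 11 17 18 18 17 18 18  1 -1]
 [ 0 -1  1  9 11 18 19 18 18 18  2 -1]
 [-1 -1  2  8  9 16 18 18 18 16  0 -1]
 [ 0  0  0  1  7 10 12 16 13  2 -1 -1]]
mat
[[ 2  0 -2 11 -1 -2 -1 -1 -2 -1 -2 -1 -1 -1 -1 -1 -2 -2 -2 -1]
 [-1 14 14 14 14  1  1  0 -1  0 -1 -1 -1 -2 -2 -1 -2 -1 -2 -1]
 [-2 15 15 15 13 15 15 15 14 15 13  1 -2 -2 -2 -1 -1 -1 -2 -1]
 [-1 15 15 15 14 14 13 14 16 15 16 15 13  9  5 -1  0 -1 -2 -1]
 [-1 15 15 13 14 14 14 14 16 35 19 14 14  9  8  3  5  4  5  6]
 [-1 16 14 13 13 14 13 16 16 37 35 15 14 11  9  5 18 21  4  4]
 [ 0 16 15 14 14 14 13 13 16 37 39 24 25 25 25 
[... 363 characters left out ...]
1   21   21   21   20   21   19   20   21   20 -290]
 [  21   21   20   22   20   21   21   20   20   21   21   21 -306]
 [  21   21   20   21   22   22   20   20   -1    9   21   20 -329]
 [  22   22   21   20   20   21   20   20   20   20   20   21 -349]
 [   4   13   20   21   21   21   21   21   21   21   21   21 -362]
 [  -2   -2   -1   -2   -1    1    8   17   19   21   21   21   -5]]
[[ 0 15 18 18 18  9  8  9  0]
 [16 17 18 18 17 18  9  9  0]
 [17 18 18 18 18 18 18  9  8]
 [17 18 18 18 18 17 18 18  8]
 [16 18 18 18 18 18 17 17  8]
 [-1 17 17 17 17 18 18 18 18]
 [-1 -1 18 17 18 18 19 19 18]
 [-1  0  1 17 18 18 18 18 18]]
lugs 381 [561.31904403  14.44398257 118.18400032] 166 205 107 147
```

The profiles are flat, so nothing is under the insole or mat. The only unseen zone is around the press, so I'll fly high, clear of the lever, and look straight down on it.

```bash
python3 -m pendant '[{"xyz":[-0.008,-0.003,-0.033],"roll":0,"jaw":0},{"xyz":[-0.017,-0.006,-0.065],"roll":0,"jaw":0},{"xyz":[-0.025,-0.009,-0.098],"roll":0,"jaw":0},{"xyz":[-0.034,-0.012,-0.13],"roll":0,"jaw":0},{"xyz":[-0.042,-0.015,-0.163],"roll":0,"jaw":0},{"xyz":[-0.051,-0.018,-0.195],"roll":0,"jaw":0},{"xyz":[-0.06,-0.021,-0.228],"roll":0,"jaw":0},{"xyz":[-0.068,-0.023,-0.26],"roll":0,"jaw":0}]'
python3 -m pendant '[{"xyz":[-0.045,0.012,0],"roll":0,"jaw":0},{"xyz":[-0.09,0.024,0],"roll":0,"jaw":0},{"xyz":[-0.14,0.037,0],"roll":0,"jaw":0},{"xyz":[-0.19,0.05,0],"roll":0,"jaw":0},{"xyz":[-0.24,0.064,0],"roll":0,"jaw":0},{"xyz":[-0.285,0.076,0],"roll":0,"jaw":0},{"xyz":[-0.315,0.084,0],"roll":0,"jaw":0},{"xyz":[-0.323,0.086,0],"roll":0,"jaw":0}]'
python3 - <<'E'
from h import *
im,d,T,s=wrist();im,d,T,s=wrist();np.savez("w4.npz",im=im,d=d,T=T);cv2.imwrite("pics/w4.png",im);st()
E
```

```text
time_s: 3.4
ee_pos: [604.1, 33.2, 475.4]
ee_rot: [180.0, -0.0, 75.2]
force: [-0.1, 0.0, -0.4]
gripper_width: 91.4
time_s: 4.4
ee_pos: [604.9, -302.5, 473.1]
ee_rot: [-179.9, -0.0, 75.0]
force: [1.0, 0.2, -0.0]
gripper_width: 91.3
{'time_s': np.float64(4.5), 'ee_pos': array([ 605.1, -301. ,  473.6]), 'ee_rot': array([-180. ,   -0. ,   75.1]), 'qpos': array([ -27.4,   29. ,   36.4,    0. ,  114.7, -102.6]), 'force': array([0.2, 0.1, 0.7]), 'gripper_width': np.float64(91.0)}
```

View pics/w4.png

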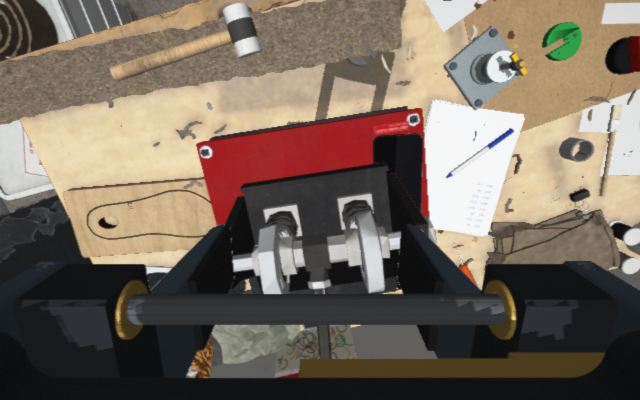

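From above, the press base has a dark rectangular pocket at (398,168). Everything else is clear. I'll check what's in the pocket by depth and brightness.

```bash
python3 - <<'E'
from h import *
w=np.load("w4.npz");Q=cloud("wrist",w["d"],w["T"]);im=w["im"]
print(Q[120:215:6,365:440:5,2].round().astype(int));print(Q[150,400],Q[190,400])
print(im[120:215:6,365:440:5].max(-1))
f=np.load("f0.npz");P=cloud("top",f["da"]);print(P[115:205:6,352:400:4,2].round().astype(int))
a=np.clip(255*(im[60:240,340:520]/255.)**.4,0,255).astype(np.uint8)
b=np.clip(255*(f["b"][165:245,355:435]/255.)**.5,0,255).astype(np.uint8)
cv2.imwrite("pics/w4c.png",np.hstack([cv2.resize(a,(400,400),interpolation=2),cv2.resize(b,(400,400),interpolation=2)]))
E
```

```text
[[141 143 140 142 141 140 142 141 141 145 150 141  -1   5   5]
 [143 140 643 144 144 144 143 145 144 140 140 142   2   5   4]
 [142 142 145 144 144 140 141 142 143 141 143 142   3   5   6]
 [140 140 148 151 151 152 153 150 151 150 150 150   4   4   5]
 [141 139 150 151 151 150 151 151 151 643 151 152   4   6   4]
 [141 142 151 150 151 151 152 149 150 150 151 152 141   3   5]
 [140 140 152 152 150 150 151 151 149 152 152 643 142   6   7]
 [643 141 151 150 151 150 151 151 151 151 152 149 142   4   7]
 [203 204 206 206 206 152 151 150 149 150 151 151 142   3   5]
 [203 202 201 200 202 190 191 150 150 151 150 152 142   6   4]
 [202 202 202 204 202 210 212 152 151 150 151 150 141   5   5]
 [202 203 201 202 202 213 231 232 151 150 149 151 140   6   8]
 [202 204 202 204 204 207 242 249 251 150 150 151 141   5   5]
 [209 210 202 202 202 204 239 267 267 269 150 151 643   4   5]
 [230 210 202 201 202 201 236 266 284 285 288 151 142   5   6]
 [251 250 201 202 201 195 233 263 289 297 300 152 142   6   6]]
[ 632.61733332 -179.98040681  148.98042112] [ 659.88500917 -207.86905139  242.86512598]
[[1
[... 1071 characters left out ...]
 83  83  82 104 199 225 153 151 155]
 [  3   1 144 140 183  80 113 206 235 326 108 111]
 [  4  -1 140 158 158 143 144 215 335 331 142 139]
 [  8   8 144 151 150 148 153 219 330 329 319 321]
 [  5   2 138 153 153 152 151 231 305 318 212 231]
 [  3  -2 140 147 155 152 149 240 282 198 210 239]
 [  6 141 150 150 150 151 150 242 247 203 211 211]
 [ -2 142 151 149 151 149 151 205 203 199 204 202]
 [  1 141 148 148 152 151 154 183 205 204 204 206]
 [ -3 138 150 146 152 153 152 153 139 144 142 140]
 [ -5 140 151 149 151 154 150 152 139 143 138 137]
 [ -1 143 145 146 146 145 144 138 139 140 145 143]
 [ -2 140 142 141 142 142 142 144 143 145 141 144]
 [  1  -2   4  72  72  84  81  83  85  83  83  79]]
```

View pics/w4c.png

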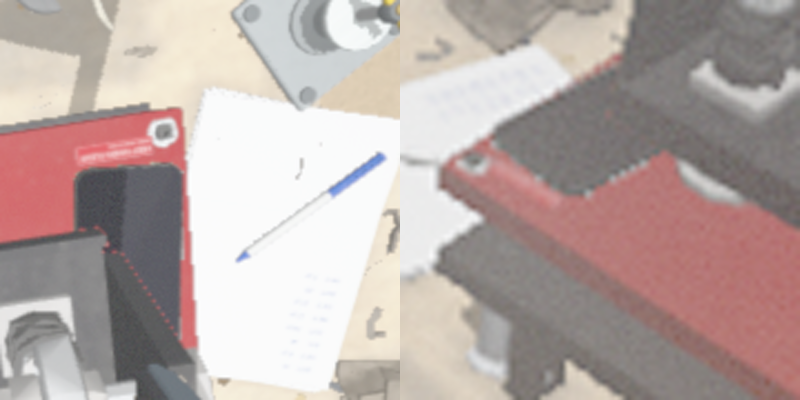

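Just a raised black pad (z 150), no weight. One spot is still unclear: the grey shapes at the mat's edge (w4 around (360,55), w3 around (25,95)). I'll use the last picture on it, with heights printed.

```bash
python3 - <<'E'
from h import *
w=np.load("w4.npz");Q=cloud("wrist",w["d"],w["T"]);im=w["im"]
print(Q[30:80:4,325:400:5,2].round().astype(int))
w3=np.load("w3.npz");f=np.load("f0.npz");w1=np.load("w2.npz")["im"]
c=lambda I:cv2.resize(I,(390,290),interpolation=2)
g=np.clip(255*(im/255.)**.6,0,255).astype(np.uint8)
cv2.imwrite("pics/last.png",np.vstack([np.hstack([c(g[15:90,320:420]),c(w3["im"][50:125,0:100])]),np.hstack([c(f["a"][215:255,340:394]),c(g[150:250,180:315])])]))
for n,(u,v) in dict(w4=(360,52)).items(): print(Q[v,u])
E
```

```text
[[14 16 15 16 13 15 13 15 13 14 17 19 16 16 15]
 [16 15 13 13 14 16 14 15 16 16 17 15 15 17 17]
 [15 15 16 15 13 16 14 16 14 15 16 17 16 16 18]
 [16 15 14 13 12 13 15 15 13 14 15 15 16 17 15]
 [14 14 16 11 14 14 16 13 15 16 17 15 16 14 14]
 [14 15 15 13 14 15 13 15 12 13 13 13 15 14  1]
 [14 16 16 17 14 16 15 14 13 15 14 -2 -1 -1 -3]
 [16 14 15 15 13 13 14 14 -3 -1 -1  0 -1  1 -1]
 [15 15 14 -2  0  9 13 14 12 -3 -1 -3  0 -2  2]
 [ 0  1  2 -5  0 -2  2  3 -1 10 -1  1 -1 -3 -1]
 [ 0 -1 -2  0  1 -1 -4 -4  0 -2 -2  0  0  1 -2]
 [-2 -1 -2 -1 -2 -2 -2 -2  0 -1  0 -2  2  0  1]
 [-1 -1 -1 -1  0 -1 -3  1 -2  0 -1 -3 -2 -3  1]]
[ 480.48236343 -187.46968442   14.31513535]
```

View pics/last.png

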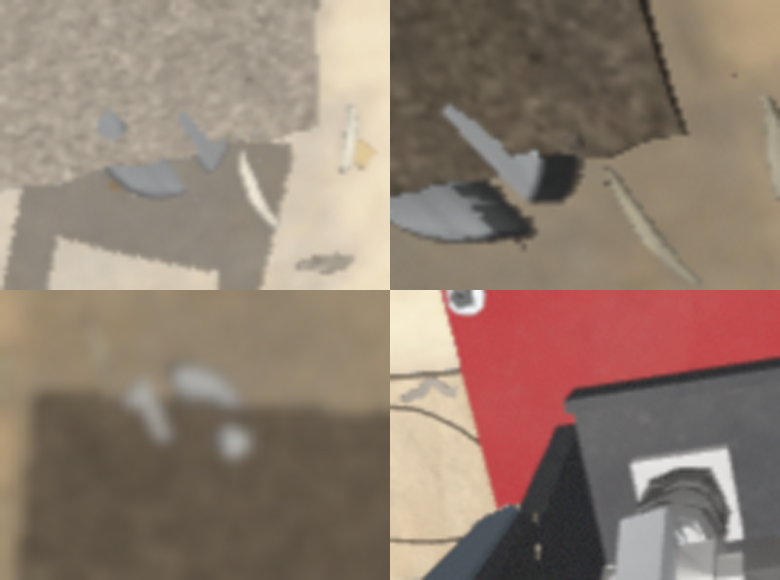

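That is the steel weight: bluish-grey pieces poke out of the thick mat's edge at about (480,-187), z 14, with the slot gap between them. It is embedded in the mat. No pictures are left, so I'll measure numerically from here: mask it by colour and map it onto z=14.

```bash
cat >> h.py <<'E'
def ascii(m,P2,x0,x1,y0,y1,s):
    "m: bool mask, P2: world xy per pixel; prints map, x up, y to the left"
    G=np.zeros((int((x1-x0)/s),int((y1-y0)/s)),int); i=((P2[...,0]-x0)/s).astype(int);j=((P2[...,1]-y0)/s).astype(int)
    ok=(P2[...,0]>x0)&(P2[...,1]>y0)&(i<G.shape[0])&(j<G.shape[1])
    np.maximum.at(G,(i[ok],j[ok]),1+m[ok].astype(int))
    for r in range(G.shape[0])[::-1]: print("%5d "%(x0+r*s)+"".join(" .#"[k] for k in G[r][::-1]))
def plane(name,z,T=None):
    p=env.camera_params(name);K=p["camera_matrix"];T=p["cam_to_world"] if T is None else T
    v,u=np.mgrid[0:400,0:640]
    w=np.stack([(u-K[0,2])/K[0,0],-(v-K[1,2])/K[1,1],-np.ones(u.shape)],-1)@T[:3,:3].T
    return (T[:3,3]+w*((z-T[2,3])/w[...,2])[...,None])[...,:2]
E
python3 - <<'E'
from h import *
for n in ("w3","w4"):
    w=np.load(n+".npz");im=w["im"].astype(int);X=plane("wrist",14,w["T"])
    m=(im[...,0]-im[...,2]>3)&(im.max(-1)>60)
    r=(X[...,0]>440)&(X[...,0]<540)&(X[...,1]>-250)&(X[...,1]<-130)
    print(n,(m&r).sum(),X[m&r].mean(0)); ascii(m,X,440,530,-240,-140,2.5)
E
```

```text
w3 1 [ 478.60005158 -170.7553103 ]
  527 ...................................     
  525 ..................................      
  522 .................................       
  520 .................................       
  517 ................................        
  515 ................................        
  512 ...............................         
  510 ...............................         
  507 ..............................          
  505 .............................           
  502 .............................           
  500 ............................            
  497 ............................            
  495 ...........................             
  492 ..........................              
  490 ..........................              
  487 .........................               
  485 .........................               
  482 ........................                
  480 ........................                
  477 ............#..........                 
  475 .......................                 
  472 ......................   
[... 1704 characters left out ...]
..................
  470 ........................................
  467 ........................................
  465 ........................................
  462 ........................................
  460 ........................................
  457 ........................................
  455 ........................................
  452 ........................................
  450 ........................................
  447 ........................................
  445 ........................................
  442 ........................................
  440 ........................................<stdin>:6: RuntimeWarning: Mean of empty slice.
  ret = um.true_divide(
```

```bash
python3 -m pendant '[{"xyz":[0.03,-0.048,0],"roll":0,"jaw":0},{"xyz":[0.055,-0.09,0.02],"roll":0,"jaw":0},{"xyz":[0.075,-0.12,0.065],"roll":0,"jaw":0},{"xyz":[0.078,-0.124,0.12],"roll":0,"jaw":0},{"xyz":[0.078,-0.124,0.175],"roll":0,"jaw":0},{"xyz":[0.078,-0.124,0.23],"roll":0,"jaw":0},{"xyz":[0.078,-0.124,0.26],"roll":0,"jaw":0},{"xyz":[0.078,-0.124,0.26],"roll":0,"jaw":0}]'
python3 - <<'E'
from h import *
im,d,T,s=wrist();im,d,T,s=wrist();st();np.savez("w5.npz",im=im,d=d,T=T);X=plane("wrist",14,T)
r=(X[...,0]>440)&(X[...,0]<530)&(X[...,1]>-240)&(X[...,1]<-140)
hsv=cv2.cvtColor(im,cv2.COLOR_BGR2HSV)
print(np.percentile(hsv[r],[5,25,50,75,95],axis=0))
m=(hsv[...,1]<38)&(hsv[...,2]>40)
ascii(m,X,440,530,-240,-140,1.5)
E
```

```text
time_s: 5.5
ee_pos: [503.8, -191.6, 212.4]
ee_rot: [-179.7, -0.1, 75.3]
force: [-0.0, -0.3, -0.3]
gripper_width: 91.1
{'time_s': np.float64(5.6), 'ee_pos': array([ 506. , -193. ,  215.6]), 'ee_rot': array([179.9,  -0. ,  75.2]), 'qpos': array([-22.1,  15.2,  93.9,   0. ,  70.8, -97.4]), 'force': array([ 0.6, -0.1,  0.1]), 'gripper_width': np.float64(90.9)}
[[ 16.   5.  92.]
 [ 17.  53.  96.]
 [ 17.  57. 115.]
 [ 18.  59. 128.]
 [ 75.  62. 142.]]
  528 ..................................................................
  527 ..................................................................
  525 ..................................................................
  524 ..................................................................
  522 ..................................................................
  521 ..................................................................
  519 ..................................................................
  518 ..................................................................
  516 ............................................................
[... 3029 characters left out ...]
...........................................
  452 ..................................................................
  450 ..................................................................
  449 ..................................................................
  447 ..................................................................
  446 ..................................................................
  444 ..................................................................
  443 ..................................................................
  441 ..................................................................
  440 ..................................................................
```

The visible rim fits a 30 mm circle centred at about (473,-183), with the slot open at about +22°. I'll grip across the slot at tool yaw -68, so first rotate and approach.

```bash
python3 -m pendant '[{"xyz":[0,-0.01,0.01],"roll":10.7,"jaw":0},{"xyz":[0,-0.02,0.025],"roll":21.4,"jaw":0},{"xyz":[0.001,-0.034,0.04],"roll":32.1,"jaw":0},{"xyz":[0.001,-0.034,0.055],"roll":42.8,"jaw":0},{"xyz":[0.001,-0.034,0.07],"roll":53.5,"jaw":0},{"xyz":[0.001,-0.034,0.08],"roll":64.2,"jaw":0},{"xyz":[0.001,-0.034,0.085],"roll":74.9,"jaw":0},{"xyz":[0.001,-0.034,0.085],"roll":85.6,"jaw":0}]'
python3 -m pendant '[{"xyz":[0,0,0],"roll":10.7,"jaw":0},{"xyz":[0,0,0],"roll":21.4,"jaw":0},{"xyz":[0,0,0],"roll":32.1,"jaw":0},{"xyz":[0,0,0],"roll":42.8,"jaw":0},{"xyz":[0,0,0],"roll":53.5,"jaw":0},{"xyz":[0,0,0],"roll":57.6,"jaw":0},{"xyz":[0,0,0],"roll":57.6,"jaw":0},{"xyz":[0,0,0],"roll":57.6,"jaw":0}]'
python3 - <<'E'
from h import *
im,d,T,s=wrist();st();np.savez("w6.npz",im=im,d=d,T=T);X=plane("wrist",14,T)
hsv=cv2.cvtColor(im,cv2.COLOR_BGR2HSV);m=(hsv[...,1]<38)&(hsv[...,2]>40)
ascii(m,X,440,510,-225,-145,2)
E
```

```text
time_s: 6.6
ee_pos: [474.1, -184.2, 130.9]
ee_rot: [180.0, -0.2, -10.8]
force: [0.6, 0.4, -0.5]
gripper_width: 90.9
time_s: 7.6
ee_pos: [473.4, -184.2, 130.1]
ee_rot: [-179.9, -0.1, -68.0]
force: [0.8, 0.6, -0.4]
gripper_width: 91.1
{'time_s': np.float64(7.6), 'ee_pos': array([ 473.2, -184.1,  129.8]), 'ee_rot': array([-1.799e+02, -1.000e-01, -6.800e+01]), 'qpos': array([-22.6,  16.4, 105.7,   0. ,  57.9,  45.4]), 'force': array([ 0.7, -0.1,  0.7]), 'gripper_width': np.float64(90.9)}
  508 ........................................
  506 ........................................
  504 .................####...................
  502 ................#########...............
  500 .................##########.............
  498 ..........##.....###########............
  496 ........####......###########...........
  494 .......######.....############..........
  492 .......######.....############..........
  490 ......#######......#############........
  488 ......########.....##############.......
  486 ......########......#############.......
  484 .......#######..............######......

[... 333 characters left out ...]
8 ...............#..........########......
  466 ...........................#######......
  464 ............................######......
  462 .............................####.......
  460 .............................#..........
  458 ........................................
  456 ........................................
  454 ........................................
  452 ........................................
  450 ........................................
  448 ........................................
  446 ........................................
  444 ........................................
  442 ........................................
  440 ........................................
```

```bash
python3 -m pendant '[{"xyz":[0,0,0.03],"roll":0,"jaw":0},{"xyz":[0,0,0.06],"roll":0,"jaw":0},{"xyz":[0,0,0.085],"roll":0,"jaw":0},{"xyz":[0,0,0.103],"roll":0,"jaw":0},{"xyz":[0,0,0.11],"roll":0,"jaw":0},{"xyz":[0,0,0.114],"roll":0,"jaw":0},{"xyz":[0,0,0.117],"roll":0,"jaw":0},{"xyz":[0,0,0.117],"roll":0,"jaw":0}]'
```

```text
time_s: 8.65
ee_pos: [472.9, -184.1, 12.2]
ee_rot: [-180.0, -0.0, -68.0]
force: [0.3, 0.2, -0.5]
gripper_width: 91.3
```

No contact, so the mat is only an appearance. Down to z≈4 and close.

```bash
python3 -m pendant '[{"xyz":[0,0,0.004],"roll":0,"jaw":0},{"xyz":[0,0,0.008],"roll":0,"jaw":0},{"xyz":[0,0,0.008],"roll":0,"jaw":1},{"xyz":[0,0,0.008],"roll":0,"jaw":1},{"xyz":[0,0,0.008],"roll":0,"jaw":1},{"xyz":[0,0,0.008],"roll":0,"jaw":1},{"xyz":[0,0,0.008],"roll":0,"jaw":1},{"xyz":[0,0,0.008],"roll":0,"jaw":1}]' 35
```

```text
time_s: 9.65
ee_pos: [473.0, -184.3, 4.0]
ee_rot: [-180.0, -0.0, -68.0]
force: [0.2, -2.1, 0.2]
gripper_width: 58.7
```

Gripped (58.7). Now measure the stand, brass and cap from the stored wrist frames.

```bash
python3 - <<'E'
from h import *
def show(n,z,f,x,y,h=30,s=2):
    w=np.load(n+".npz");X=plane("wrist",z,w["T"]);hsv=cv2.cvtColor(w["im"],cv2.COLOR_BGR2HSV)
    m=f(hsv);r=(abs(X[...,0]-x)<h)&(abs(X[...,1]-y)<h)
    p=X[m&r].astype(np.float32);hull=cv2.convexHull(p);c,rad=cv2.minEnclosingCircle(p)
    print(n,z,len(p),"mean",p.mean(0).round(1),"minCircle",np.round(c,1),round(rad,1),"rect",cv2.minAreaRect(p));return m,X
H=lambda a,b,s,v:(lambda h:(h[...,0]>=a)&(h[...,0]<=b)&(h[...,1]>=s)&(h[...,2]>=v))
# brass
m,X=show("w2",14,H(15,30,150,40),462,229,40);ascii(m,X,425,500,190,265,2.5)
m,X=show("w3",115,H(18,34,130,100),556,12,35);ascii(m,X,530,590,-20,45,2)
m,X=show("w3",70,lambda h:(h[...,1]<25)&(h[...,2]>185),556,12,40);ascii(m,X,520,600,-30,50,2.5)
m,X=show("w3",46,lambda h:((h[...,0]<6)|(h[...,0]>174))&(h[...,1]>150)&(h[...,2]>150),598,245,45);ascii(m,X,560,640,205,285,2.5)
E
```

```text
w2 14 1801 mean [459.4 230.6] minCircle [461.3 229.2] 29.4 rect ((461.6116943359375, 229.18435668945312), (56.8780517578125, 56.926368713378906), 74.95408630371094)
  497 ..............................
  495 ..............................
  492 ..............................
  490 ............##.#..............
  487 .........##########...........
  485 ........###########...........
  482 ......#############...........
  480 .....#############............
  477 .....############......#......
  475 ....#############.....###.....
  472 ...#############.....####.....
  470 ...############.....#####.....
  467 ...###########.....#######....
  465 ...###########.....#######....
  462 ..##########......########....
  460 ..##########.....#########....
  457 ...########......#########....
  455 ..###########...##########....
  452 ...###########.###########....
  450 ...#######################....
  447 ....#####..##############.....
  445 ....#####.###############.....
  442 .....###################......
  440 ......#################.......
  437 .......###############........
  435 ....
[... 3629 characters left out ...]
 602 ..........######................
  600 ..........######................
  597 ..........######................
  595 ..........######................
  592 ...........#####................
  590 ...........#####................
  587 ...........######...............
  585 ...........######...............
  582 ...........######...............
  580 ...........######...............
  577 ...........######...............
  575 ...........#####................
  572 ................................
  570 ................................
  567 ................................
  565 ................................
  562 ................................
  560 ................................
```

Stand axis ≈ (561,14) with lugs at 25.5°, brass at (461,229) with slot at -35°, cap at (602,252) with bar at 5.6°. I'll lift the steel weight and go to the pre-slide place.

```bash
python3 -m pendant '[{"xyz":[0,0,-0.03],"roll":0,"jaw":1},{"xyz":[0,0,-0.07],"roll":0,"jaw":1},{"xyz":[-0.03,-0.017,-0.1],"roll":0,"jaw":1},{"xyz":[-0.07,-0.04,-0.1],"roll":0,"jaw":1},{"xyz":[-0.11,-0.062,-0.1],"roll":0,"jaw":1},{"xyz":[-0.14,-0.079,-0.1],"roll":0,"jaw":1},{"xyz":[-0.151,-0.0855,-0.1],"roll":0,"jaw":1},{"xyz":[-0.151,-0.0855,-0.1],"roll":0,"jaw":1}]'
python3 - <<'E'
from h import *
im,d,T,s=wrist();im,d,T,s=wrist();st();np.savez("w7.npz",im=im,d=d,T=T);hsv=cv2.cvtColor(im,cv2.COLOR_BGR2HSV)
X=plane("wrist",115,T);m=(hsv[...,0]>=18)&(hsv[...,0]<=34)&(hsv[...,1]>130)&(hsv[...,2]>90)
print(s["ee_pos"]);ascii(m,X,530,592,-20,46,2)
r=(abs(X[...,0]-560)<30)&(abs(X[...,1]-14)<30);p=X[m&r].astype(np.float32);print(cv2.minEnclosingCircle(p),cv2.minAreaRect(p))
# held weight: grey at bottom of slot; map at weight top plane
X=plane("wrist",s["ee_pos"][2]+10,T);print("weight");m=(hsv[...,1]<45)&(hsv[...,2]>60)&(hsv[...,2]<200)
ascii(m,X,455,540,-55,30,2.5)
E
```

```text
time_s: 10.65
ee_pos: [494.9, -11.8, 103.5]
ee_rot: [179.9, 0.0, -67.9]
force: [-0.1, -0.3, -3.6]
gripper_width: 58.7
{'time_s': np.float64(10.8), 'ee_pos': array([495. , -12.8, 103.6]), 'ee_rot': array([179.9,   0. , -68.1]), 'qpos': array([ -2.8,  17.1, 109.1,  -0. ,  53.8,  65.3]), 'force': array([-0.5,  0.4, -3.5]), 'gripper_width': np.float64(58.8)}
[494.93849079 -12.4522762  103.57316146]
  590 .................................
  588 .................................
  586 .................................
  584 .................................
  582 .................................
  580 .................................
  578 .............#...................
  576 ...........####..................
  574 ..........######.................
  572 ...........#####.................
  570 ...........#####.................
  568 ............#####................
  566 ............####.................
  564 .............#.###...............
  562 ..............#####..............
  560 ..............#####..............
  558 ..............#####..............
  556 ..............##
[... 1399 characters left out ...]
...
  495 ...#########################......
  492 ....########################......
  490 ....########################......
  487 ....########################......
  485 .....#######################......
  482 .....#####################........
  480 .....##################...........
  477 ......###############.............
  475 ......############................
  472 .......#########..................
  470 .........#####....................
  467 ..........#.......................
  465 ..................................
  462 ..................................
  460 ..................................
  457 ..................................
  455 ..................................
```

```bash
python3 - <<'E'
from h import *
w=np.load("w7.npz");T=w["T"];Q=cloud("wrist",w["d"],T);z=103.6
X=plane("wrist",z+10,T);c=np.array([495,-12.5])
m=(abs(Q[...,2]-z-10)<6)&(np.hypot(*(X-c).transpose(2,0,1))<36)
e=np.array([.927,.375]);n=np.array([-.375,.927])
L=np.stack([(X-c)@e,(X-c)@n],-1)
ascii(m,L,-36,36,-36,36,1.5)
p=L[m].astype(np.float32);h=cv2.convexHull(p)[:,0];h=h[abs(h[:,1])<27]
from scipy.optimize import least_squares
print(least_squares(lambda a:np.hypot(*(h-a).T)-30,[0,0],loss="soft_l1").x, p[:,0].min(),p[:,0].max(),p[:,1].min(),p[:,1].max())
print("stand rel",(np.array([561.4,13.6])-c)@e,(np.array([561.4,13.6])-c)@n)
E
```

```text
34 ................................................
   33 ................................................
   31 ................................................
   30 .................##........##...................
   28 ...............####........####.................
   27 ............#######........######...............
   25 ...........########........########.............
   24 ..........#########........#########............
   22 .........##########........##########...........
   21 ........###########........###########..........
   19 .......############........############....##...
   18 ...#..#############........############..####...
   16 ...#..#############........#############.####...
   15 ..##.##############........#############.#####..
   13 ..##.##############........###################..
   12 ..#################........#################....
   10 ..#################........#################....
    9 ..#################........#################....
    7 ..#################........#################....
    6 ..#################........#################....
   
[... 950 characters left out ...]
....................................
  -22 ................................................
  -24 ................................................
  -25 ................................................
  -27 ................................................
  -28 ................................................
  -30 ................................................
  -31 ................................................
  -33 ................................................
  -34 ................................................
  -36 ................................................
[2.34300898 0.62956238] -17.237612 30.812248 -31.935865 32.660175
stand rel 71.34029999999998 -0.7052999999999905
```

The disc is well aligned in the grip. Now descend to slide height and slide 70 mm onto the stem.

```bash
python3 -m pendant '[{"xyz":[0.001,0,0.015],"roll":0,"jaw":1},{"xyz":[0.001,-0.003,0.0245],"roll":0,"jaw":1},{"xyz":[0.001,-0.02,0.0245],"roll":0,"jaw":1},{"xyz":[0.001,-0.037,0.0245],"roll":0,"jaw":1},{"xyz":[0.001,-0.05,0.0245],"roll":0,"jaw":1},{"xyz":[0.001,-0.062,0.0245],"roll":0,"jaw":1},{"xyz":[0.001,-0.07,0.0245],"roll":0,"jaw":1},{"xyz":[0.001,-0.07,0.0245],"roll":0,"jaw":1}]'; cat >> h.py <<'E'
def rel(z,axis,yaw,save,h=36,s=1.5,zt=6):
    "depth map of things near height z round axis, in frame e (tool -y), n"
    im,d,T,S=wrist();np.savez(save,im=im,d=d,T=T);Q=cloud("wrist",d,T);X=plane("wrist",z,T);a=np.radians(yaw)
    e=np.array([np.cos(a),np.sin(a)]);n=np.array([-e[1],e[0]]);L=np.stack([(X-axis)@e,(X-axis)@n],-1)
    m=(abs(Q[...,2]-z)<zt);ascii(m,L,-h,h,-h,h,s);return L,m,S
E
python3 -c "
from h import *
L,m,S=rel(89,np.array([561.4,13.6]),22,'w8.npz',s=2);st()"
```

```text
time_s: 11.75
ee_pos: [561.1, 13.5, 79.4]
ee_rot: [-180.0, 0.0, -68.0]
force: [-1.0, -0.0, -2.9]
gripper_width: 58.7
   34 ....................................
   32 ....................................
   30 .............#......................
   28 ...........####.....####............
   26 .........######.....######..........
   24 .......########.....#######.........
   22 ......#########.....########........
   20 ##...##########.....#########...###.
   18 ###..#########......##########.#####
   16 ###.##########......##########.#####
   14 ###.##########......################
   12 .#############......#############...
   10 .#############......#############...
    8 .#############......#############...
    6 .#############...#..#############...
    4 ..############......#############...
    2 .#############......#############...
    0 .#############......#############...
   -2 .#############......#############...
   -4 .#############......#############...
   -6 .#############........###########...
   -8 .#############........###########...
  -10 .#############........###########...
  -12 .#############.........##########...
  -14 .#############.........##########...
  -16 ..#.##########.........##########...
  -18 .##.##########........########..#...
  -20 ....................................
  -22 ....................................
  -24 ....................................
  -26 ....................................
  -28 ....................................
  -30 ....................................
  -32 ....................................
  -34 ....................................
  -36 ....................................
{'time_s': np.float64(11.8), 'ee_pos': array([560.5,  13.3,  79.3]), 'ee_rot': array([180.,   0., -68.]), 'qpos': array([  0.2,  23.8, 102.4,  -0. ,  53.8,  68.2]), 'force': array([-0.8,  0.4, -3.4]), 'gripper_width': np.float64(58.3)}
```

```bash
python3 -m pendant '[{"xyz":[0,0,0.003],"roll":0,"jaw":1},{"xyz":[0,0,0.005],"roll":0,"jaw":1},{"xyz":[0,0,0.0053],"roll":0,"jaw":1},{"xyz":[0,0,0.0053],"roll":0,"jaw":0.3},{"xyz":[0,0,0.0053],"roll":0,"jaw":0},{"xyz":[0,0,0.0053],"roll":0,"jaw":0},{"xyz":[0,0,-0.03],"roll":0,"jaw":0},{"xyz":[0,0,-0.08],"roll":0,"jaw":0}]'
python3 -c "
from h import *
L,m,S=rel(84,np.array([561.4,13.6]),22,'w9.npz',s=2,zt=5)"
```

```text
time_s: 12.8
ee_pos: [559.8, 13.2, 159.2]
ee_rot: [179.8, 0.1, -68.0]
force: [0.6, -0.1, 0.9]
gripper_width: 91.2
   34 ....................................
   32 ....................................
   30 ....................................
   28 .............#......................
   26 ..........####......####............
   24 .........#####......#####...........
   22 .......#######......#######.........
   20 ......########......########........
   18 .....#########......#########.......
   16 .....#########......#########.......
   14 ....##########......##########......
   12 ....##########......###########.....
   10 ...###########......###########.....
    8 ...###########......###########.....
    6 ..############......############....
    4 ..############......############....
    2 ..############......############....
    0 ..############......############....
   -2 ..############......############....
   -4 ..############........##########....
   -6 ..############........##########....
   -8 ..############........##########....
  -10 ..############........##########....
  -12 ...##########.........#########.....
  -14 ...###########........#########.....
  -16 ....##########........#########.....
  -18 ....###########.......########......
  -20 .....###########....##########......
  -22 ......##########....########........
  -24 .......#########....########........
  -26 ........########....######..........
  -28 .........#######....#####...........
  -30 ...........#####....###.............
  -32 ....................................
  -34 ....................................
  -36 ....................................
```

The steel weight lies at the right height and centred. Next, the brass: travel while rotating to yaw 55.

```bash
python3 -m pendant '[{"xyz":[-0.02,0.001,0],"roll":-10.7,"jaw":0},{"xyz":[-0.055,0.002,0],"roll":-21.4,"jaw":0},{"xyz":[-0.09,0.004,0],"roll":-32.1,"jaw":0},{"xyz":[-0.125,0.005,0],"roll":-42.8,"jaw":0},{"xyz":[-0.16,0.007,0],"roll":-53.5,"jaw":0},{"xyz":[-0.195,0.008,0],"roll":-64.2,"jaw":0},{"xyz":[-0.225,0.01,0],"roll":-74.9,"jaw":0},{"xyz":[-0.237,0.01,0],"roll":-85.6,"jaw":0}]'
python3 -m pendant '[{"xyz":[0,0,0],"roll":-10.7,"jaw":0},{"xyz":[0,0,0.02],"roll":-21.4,"jaw":0},{"xyz":[0,0,0.04],"roll":-32.1,"jaw":0},{"xyz":[0,0,0.06],"roll":-37.4,"jaw":0},{"xyz":[0,0,0.07],"roll":-37.4,"jaw":0},{"xyz":[0,0,0.07],"roll":-37.4,"jaw":0},{"xyz":[0,0,0.07],"roll":-37.4,"jaw":0},{"xyz":[0,0,0.07],"roll":-37.4,"jaw":0}]'
python3 -c "
from h import *
L,m,S=rel(14,np.array([461.3,229.2]),-35,'w10.npz',s=2,zt=6);st()"
```

```text
time_s: 13.85
ee_pos: [462.1, 230.7, 159.6]
ee_rot: [-180.0, -0.0, 18.0]
force: [-0.2, -0.2, -0.3]
gripper_width: 90.8
time_s: 14.85
ee_pos: [463.3, 229.5, 90.2]
ee_rot: [180.0, -0.1, 54.9]
force: [0.8, 0.0, -0.5]
gripper_width: 91.3
   34 ....................................
   32 ....................................
   30 ....................................
   28 ............###......##.............
   26 ..........#####......####...........
   24 .........######......#####..........
   22 .......########......#######........
   20 ......#########......########.......
   18 .....##########......#########......
   16 .....##########......#########......
   14 ....###########......##########.....
   12 ....###########......###########....
   10 ...############......###########....
    8 ...############......###########....
    6 ...############......############...
    4 ...############......############...
    2 ...############.....#############...
    0 ..#############.....#############...
   -2 ..#############.....#############...
   -4 ..#############.....#############...
   -6 
[... 226 characters left out ...]
####################.....
  -18 .....#########################......
  -20 ......########################......
  -22 ......#######################.......
  -24 .......#####################........
  -26 .........##################.........
  -28 ..........###############...........
  -30 ............###########.............
  -32 .................#..................
  -34 ....................................
  -36 ....................................
{'time_s': np.float64(14.9), 'ee_pos': array([463.2, 229.5,  90.1]), 'ee_rot': array([ 1.8e+02, -1.0e-01,  5.5e+01]), 'qpos': array([ 25.1,  19.7, 107.5,   0. ,  52.8, -29.9]), 'force': array([0.6, 0.1, 0.1]), 'gripper_width': np.float64(91.0)}
```

```bash
python3 -m pendant '[{"xyz":[-0.001,-0.0024,0.035],"roll":0,"jaw":0},{"xyz":[-0.001,-0.0024,0.065],"roll":0,"jaw":0},{"xyz":[-0.001,-0.0024,0.08],"roll":0,"jaw":0},{"xyz":[-0.001,-0.0024,0.086],"roll":0,"jaw":0},{"xyz":[-0.001,-0.0024,0.086],"roll":0,"jaw":1},{"xyz":[-0.001,-0.0024,0.086],"roll":0,"jaw":1},{"xyz":[-0.001,-0.0024,0.086],"roll":0,"jaw":1},{"xyz":[-0.001,-0.0024,0.086],"roll":0,"jaw":1}]' 35
python3 -c "
from h import *
st()"
```

```text
time_s: 15.9
ee_pos: [460.3, 229.7, 4.0]
ee_rot: [180.0, -0.0, 55.0]
force: [-0.2, -1.1, 3.0]
gripper_width: 58.5
{'time_s': np.float64(15.9), 'ee_pos': array([460.3, 229.7,   4. ]), 'ee_rot': array([180.,  -0.,  55.]), 'qpos': array([ 25.2,  26.1, 113. ,  -0. ,  40.8, -29.7]), 'force': array([-0.2, -1.1,  3. ]), 'gripper_width': np.float64(58.5)}
```

```bash
python3 -m pendant '[{"xyz":[0,0,-0.045],"roll":0,"jaw":1},{"xyz":[0,0,-0.095],"roll":10,"jaw":1},{"xyz":[-0.005,0.02,-0.145],"roll":20.7,"jaw":1},{"xyz":[-0.015,0.06,-0.145],"roll":31.4,"jaw":1},{"xyz":[-0.025,0.1,-0.145],"roll":42.1,"jaw":1},{"xyz":[-0.036,0.145,-0.145],"roll":52.8,"jaw":1},{"xyz":[-0.047,0.19,-0.145],"roll":63.5,"jaw":1},{"xyz":[-0.056,0.23,-0.145],"roll":74.2,"jaw":1}]'
python3 -m pendant '[{"xyz":[0.007,0.005,0],"roll":10.7,"jaw":1},{"xyz":[0.013,0.008,0],"roll":21.4,"jaw":1},{"xyz":[0.013,0.008,0],"roll":32.1,"jaw":1},{"xyz":[0.013,0.008,0.01],"roll":42.8,"jaw":1},{"xyz":[0.013,0.008,0.025],"roll":48.8,"jaw":1},{"xyz":[0.013,0.008,0.039],"roll":48.8,"jaw":1},{"xyz":[0.013,0.008,0.039],"roll":48.8,"jaw":1},{"xyz":[0.013,0.008,0.039],"roll":48.8,"jaw":1}]'
python3 - <<'E'
from h import *
st();s=env.state();c=s["ee_pos"][:2]
print("stand rel TCP e,n",(np.array([561.4,13.6])-c)@[.927,.375],(np.array([561.4,13.6])-c)@[-.375,.927])
L,m,S=rel(s["ee_pos"][2]+10,c,22,'w11.npz',s=2)
E
```

```text
time_s: 16.9
ee_pos: [616.9, 50.6, 147.8]
ee_rot: [180.0, 0.1, -19.6]
force: [0.9, 1.0, -3.9]
gripper_width: 58.7
time_s: 17.9
ee_pos: [626.4, 40.2, 109.7]
ee_rot: [-180.0, -0.0, -68.0]
force: [-0.2, -0.3, -2.0]
gripper_width: 58.5
{'time_s': np.float64(17.9), 'ee_pos': array([626.4,  40.2, 109.7]), 'ee_rot': array([-180.,   -0.,  -68.]), 'qpos': array([ 2.6, 27.4, 91. ,  0. , 61.6, 70.6]), 'force': array([-0.2, -0.3, -2. ]), 'gripper_width': np.float64(58.5)}
stand rel TCP e,n -70.18173253245905 -0.2512863897022335
   34 ....................................
   32 ....................................
   30 ....................................
   28 ............##########..............
   26 ..........##############............
   24 .........#################..........
   22 .......####################.........
   20 ##....######################.....###
   18 ###..########################..#####
   16 ###..#########################.#####
   14 ###.##########################.#####
   12 .##.#############################...
   10 .################################...
    8 .############
[... 269 characters left out ...]
#########...
   -6 .#############......#############...
   -8 .#############......#############...
  -10 .#############......#############...
  -12 .#############......#############...
  -14 .#############......#############...
  -16 .#############.....##############...
  -18 .##.##########.....###########..#...
  -20 ....................................
  -22 ....................................
  -24 ....................................
  -26 ....................................
  -28 ....................................
  -30 ....................................
  -32 ....................................
  -34 ....................................
  -36 ....................................
```

```bash
python3 -m pendant '[{"xyz":[0,0,0.012],"roll":0,"jaw":1},{"xyz":[0,0.003,0.0177],"roll":0,"jaw":1},{"xyz":[0,0.02,0.0177],"roll":0,"jaw":1},{"xyz":[0,0.037,0.0177],"roll":0,"jaw":1},{"xyz":[0,0.05,0.0177],"roll":0,"jaw":1},{"xyz":[0,0.062,0.0177],"roll":0,"jaw":1},{"xyz":[0,0.07,0.0177],"roll":0,"jaw":1},{"xyz":[0,0.07,0.0177],"roll":0,"jaw":1}]'
```

```text
time_s: 18.95
ee_pos: [561.3, 14.2, 91.9]
ee_rot: [-179.9, 0.0, -68.1]
force: [1.8, 0.9, -2.8]
gripper_width: 58.4
```

```bash
python3 -m pendant '[{"xyz":[0,0,0.002],"roll":0,"jaw":1},{"xyz":[0,0,0.004],"roll":0,"jaw":1},{"xyz":[0,0,0.0042],"roll":0,"jaw":1},{"xyz":[0,0,0.0042],"roll":0,"jaw":0.3},{"xyz":[0,0,0.0042],"roll":0,"jaw":0},{"xyz":[0,0,0.0042],"roll":0,"jaw":0},{"xyz":[0,0,-0.03],"roll":0,"jaw":0},{"xyz":[0,0,-0.07],"roll":0,"jaw":0}]'
python3 - <<'E'
from h import *
st();L,m,S=rel(98,np.array([561.4,13.6]),22,'w12.npz',s=2,zt=5)
w=np.load("w12.npz");h=cv2.cvtColor(w["im"],cv2.COLOR_BGR2HSV)[m&(np.hypot(L[...,0],L[...,1])<28)];print("hsv",np.median(h,0))
E
```

```text
time_s: 19.95
ee_pos: [560.3, 13.9, 161.6]
ee_rot: [179.8, 0.1, -68.0]
force: [-0.0, 0.4, 0.5]
gripper_width: 91.2
{'time_s': np.float64(20.0), 'ee_pos': array([560.3,  13.9, 161.6]), 'ee_rot': array([ 1.798e+02,  1.000e-01, -6.800e+01]), 'qpos': array([ 0.2, 19.3, 96.1,  0. , 64.8, 68.3]), 'force': array([-0. ,  0.4,  0.5]), 'gripper_width': np.float64(91.2)}
   34 ....................................
   32 ....................................
   30 ....................................
   28 ..............######................
   26 ..........#############.............
   24 .........################...........
   22 .......###################..........
   20 ......######################........
   18 .....########################.......
   16 .....########################.......
   14 ....##########################......
   12 ...#############...###########......
   10 ...#############...############.....
    8 ..##############...############.....
    6 ..##############...############.....
    4 ..##############....############....
    2 ..############......############....
    0 ..############.......###########....
   -2 ..############........##########....
   -4 .#############........##########....
   -6 ..############........##########....
   -8 ..############........##########....
  -10 ..############........##########....
  -12 ..############.......##########.....
  -14 ...###########......###########.....
  -16 ...##########.......###########.....
  -18 ....#########.......##########......
  -20 ....#########.......#########.......
  -22 .....########.......#########.......
  -24 ......#######.......########........
  -26 .......######.......######..........
  -28 ........#####......######...........
  -30 ...........##......####.............
  -32 ...................#................
  -34 ....................................
  -36 ....................................
hsv [ 20. 166.  97.]
```

Brass lies on steel with its slot opposite. Now to the cap.

```bash
python3 -m pendant '[{"xyz":[-0.02,-0.012,-0.01],"roll":5,"jaw":0},{"xyz":[-0.055,-0.034,-0.01],"roll":10,"jaw":0},{"xyz":[-0.09,-0.056,0],"roll":16.4,"jaw":0},{"xyz":[-0.125,-0.078,0.01],"roll":16.4,"jaw":0},{"xyz":[-0.16,-0.1,0.02],"roll":16.4,"jaw":0},{"xyz":[-0.19,-0.118,0.03],"roll":16.4,"jaw":0},{"xyz":[-0.2055,-0.1277,0.04],"roll":16.4,"jaw":0},{"xyz":[-0.2055,-0.1277,0.04],"roll":16.4,"jaw":0}]'
python3 - <<'E'
from h import *
im,d,T,s=wrist();im,d,T,s=wrist();st();np.savez("w13.npz",im=im,d=d,T=T);Q=cloud("wrist",d,T)
X=plane("wrist",46,T);h=cv2.cvtColor(im,cv2.COLOR_BGR2HSV)
m=((h[...,0]<6)|(h[...,0]>174))&(h[...,1]>150)&(h[...,2]>60)&(abs(Q[...,2]-46)<5)&(abs(X[...,0]-602)<40)&(abs(X[...,1]-252)<40)
p=X[m].astype(np.float32);print(len(p),cv2.minAreaRect(p),p.mean(0));ascii(m,X,565,640,215,290,2.5)
X=plane("wrist",21,T);m=(abs(Q[...,2]-21)<6);ascii(m,X,565,640,215,290,2.5)
E
```

```text
time_s: 21.0
ee_pos: [602.0, 252.5, 120.4]
ee_rot: [179.9, -0.1, -84.3]
force: [0.1, -1.3, 0.5]
gripper_width: 91.3
{'time_s': np.float64(21.1), 'ee_pos': array([602.6, 251.2, 121.7]), 'ee_rot': array([180. ,  -0. , -84.4]), 'qpos': array([ 21.6,  29. ,  86.3,  -0. ,  64.8, 106.1]), 'force': array([ 0.8, -0.9, -0.5]), 'gripper_width': np.float64(91.6)}
1331 ((604.7153930664062, 252.7604522705078), (54.13226318359375, 14.895386695861816), 5.172292709350586) [605.47687 253.0636 ]
  637 ..............................
  635 ..............................
  632 ..............................
  630 ...........######.............
  627 ...........######.............
  625 ...........#######............
  622 ...........#######............
  620 ...........#######............
  617 ...........#######............
  615 ...........#######............
  612 ...........#######............
  610 ...........#######............
  607 ...........#######............
  605 ...........#######............
  602 ...........#######............
  600 ...........#######............
  597 ............######.
[... 902 characters left out ...]
610 ...#########......########....
  607 ...#########......#########...
  605 ...#########......#########...
  602 ...#########......#########...
  600 ...#########......#########...
  597 ...#########......#########...
  595 ...#########......#########...
  592 ...#########......#########...
  590 ....########......########....
  587 ....########......########....
  585 .....########......######.....
  582 .....########......#####......
  580 .......######......#####......
  577 ........#####......###........
  575 .........####......#..........
  572 ...........##.................
  570 ..............................
  567 ..............................
  565 ..............................
```

```bash
python3 -m pendant '[{"xyz":[0,-0.001,0.04],"roll":0,"jaw":0},{"xyz":[0,-0.001,0.075],"roll":0,"jaw":0},{"xyz":[0,-0.001,0.09],"roll":0,"jaw":0},{"xyz":[0,-0.001,0.096],"roll":0,"jaw":0},{"xyz":[0,-0.001,0.096],"roll":0,"jaw":1},{"xyz":[0,-0.001,0.096],"roll":0,"jaw":1},{"xyz":[0,-0.001,0.096],"roll":0,"jaw":1},{"xyz":[0,-0.001,0.096],"roll":0,"jaw":1}]' 50
python3 -c "
from h import *
st()"
```

```text
time_s: 22.1
ee_pos: [603.9, 252.6, 26.3]
ee_rot: [-180.0, 0.0, -84.4]
force: [-1.1, 0.2, 0.9]
gripper_width: 54.3
{'time_s': np.float64(22.1), 'ee_pos': array([603.9, 252.6,  26.3]), 'ee_rot': array([-180. ,    0. ,  -84.4]), 'qpos': array([ 21.7,  34.3,  92.1,   0. ,  53.6, 106.1]), 'force': array([-1.1,  0.2,  0.9]), 'gripper_width': np.float64(54.3)}
```

```bash
python3 -m pendant '[{"xyz":[0,0,0.0015],"roll":0,"jaw":1},{"xyz":[0,0,0.0015],"roll":0,"jaw":1},{"xyz":[0,0,0.0015],"roll":0,"jaw":1},{"xyz":[0,0,0.0015],"roll":0,"jaw":1},{"xyz":[0,0,0.0015],"roll":0,"jaw":1},{"xyz":[0,0,0.0015],"roll":0,"jaw":1},{"xyz":[0,0,0.0015],"roll":0,"jaw":1},{"xyz":[0,0,0.0015],"roll":0,"jaw":1}]' 50
```

```text
time_s: 23.1
ee_pos: [603.7, 252.3, 24.2]
ee_rot: [-180.0, 0.0, -84.4]
force: [-0.2, 0.5, -0.5]
gripper_width: 16.2
```

Cap gripped. Lift, carry and align the bar to the lugs (25.5°); re-check the lug fix from the later frames.

```bash
python3 -m pendant '[{"xyz":[0,0,-0.04],"roll":0,"jaw":1},{"xyz":[0,0,-0.09],"roll":0,"jaw":1},{"xyz":[0.02,0.006,-0.141],"roll":-3,"jaw":1},{"xyz":[0.068,0.019,-0.141],"roll":-8,"jaw":1},{"xyz":[0.12,0.034,-0.141],"roll":-14,"jaw":1},{"xyz":[0.17,0.048,-0.141],"roll":-19.9,"jaw":1},{"xyz":[0.215,0.06,-0.141],"roll":-19.9,"jaw":1},{"xyz":[0.2334,0.0654,-0.141],"roll":-19.9,"jaw":1}]'
python3 - <<'E'
from h import *
st()
for n in ("w9","w12","w11"):
    w=np.load(n+".npz");T=w["T"];X=plane("wrist",115,T);h=cv2.cvtColor(w["im"],cv2.COLOR_BGR2HSV);Q=cloud("wrist",w["d"],T)
    m=(h[...,0]>=18)&(h[...,0]<=34)&(h[...,1]>130)&(h[...,2]>90)&(Q[...,2]>109)&(np.hypot(X[...,0]-561.4,X[...,1]-13.6)<24)
    p=X[m].astype(np.float32);print(n,len(p),cv2.minAreaRect(p) if len(p)>5 else "")
E
```

```text
time_s: 24.1
ee_pos: [560.4, 11.9, 165.0]
ee_rot: [180.0, 0.0, -64.7]
force: [0.7, 0.5, -1.7]
gripper_width: 15.3
{'time_s': np.float64(24.1), 'ee_pos': array([560.4,  11.9, 165. ]), 'ee_rot': array([180. ,   0. , -64.7]), 'qpos': array([ 0. , 19.1, 95.9,  0. , 65.1, 64.7]), 'force': array([ 0.7,  0.5, -1.7]), 'gripper_width': np.float64(15.3)}
w9 311 ((559.9249267578125, 13.198065757751465), (32.7784309387207, 6.296233177185059), 25.210079193115234)
w12 333 ((564.8414306640625, 11.498048782348633), (42.18363952636719, 16.06083869934082), 29.41594123840332)
w11 161 ((571.8653564453125, 19.359573364257812), (9.938264846801758, 6.417166233062744), 22.34356117248535)
```

```bash
python3 -m pendant '[{"xyz":[0,0,0.005],"roll":0,"jaw":1},{"xyz":[0,0,0.01],"roll":0,"jaw":1},{"xyz":[0,0,0.01],"roll":0,"jaw":1},{"xyz":[0,0,0.01],"roll":0,"jaw":1},{"xyz":[0,0,0.01],"roll":0,"jaw":1},{"xyz":[0,0,0.01],"roll":0,"jaw":1},{"xyz":[0,0,0.01],"roll":0,"jaw":1},{"xyz":[0,0,0.01],"roll":0,"jaw":1}]'
python3 - <<'E'
from h import *
st();im,d,T,s=wrist();np.savez("w14.npz",im=im,d=d,T=T);Q=cloud("wrist",d,T);X=plane("wrist",s["ee_pos"][2]-24.2+21,T)
c=s["ee_pos"][:2];a=np.radians(25.5);e=np.array([np.cos(a),np.sin(a)]);n=np.array([-e[1],e[0]])
L=np.stack([(X-c)@e,(X-c)@n],-1);m=abs(Q[...,2]-s["ee_pos"][2]+3.2)<6;ascii(m,L,-38,38,-38,38,2)
E
```

```text
time_s: 25.1
ee_pos: [561.3, 13.7, 155.3]
ee_rot: [-180.0, 0.0, -64.5]
force: [-0.7, 0.0, -1.2]
gripper_width: 15.6
{'time_s': np.float64(25.1), 'ee_pos': array([561.3,  13.7, 155.3]), 'ee_rot': array([-180. ,    0. ,  -64.5]), 'qpos': array([ 0.2, 19.6, 96.6,  0. , 63.8, 64.8]), 'force': array([-0.7,  0. , -1.2]), 'gripper_width': np.float64(15.6)}
   36 ......................................
   34 ......................................
   32 ................####..................
   30 ............#.########.#..............
   28 ...........##############.............
   26 ..........#################...........
   24 ........####################..........
   22 ........#######.......#######.........
   20 ......########........########........
   18 ......########........#########.......
   16 .....#########........##########......
   14 ....######..##........##..######......
   12 ....######.................#####......
   10 ....#####..................#####......
    8 ....#####...................#####.....
    6 ...#####....................#####.....
    4 ...#####..............
[... 261 characters left out ...]
..................##.....
  -10 ......................................
  -12 ......................................
  -14 ......................................
  -16 ......................................
  -18 ......................................
  -20 ......................................
  -22 ......................................
  -24 ......................................
  -26 ......................................
  -28 ......................................
  -30 ......................................
  -32 ......................................
  -34 ......................................
  -36 ......................................
  -38 ......................................
```

```bash
python3 -m pendant '[{"xyz":[0,0.0007,0.005],"roll":0,"jaw":1},{"xyz":[0,0.0007,0.01],"roll":0,"jaw":1},{"xyz":[0,0.0007,0.014],"roll":0,"jaw":1},{"xyz":[0,0.0007,0.017],"roll":0,"jaw":1},{"xyz":[0,0.0007,0.02],"roll":0,"jaw":1},{"xyz":[0,0.0007,0.022],"roll":0,"jaw":1},{"xyz":[0,0.0007,0.022],"roll":0,"jaw":1},{"xyz":[0,0.0007,0.022],"roll":0,"jaw":1}]'
```

```text
time_s: 26.15
ee_pos: [561.1, 13.0, 133.2]
ee_rot: [-180.0, -0.1, -64.5]
force: [2.8, -4.3, -3.3]
gripper_width: 16.0
```

```bash
python3 -m pendant '[{"xyz":[0.001,0,0],"roll":0,"jaw":1},{"xyz":[0.001,0,0.002],"roll":0,"jaw":1},{"xyz":[0.001,0,0.0035],"roll":0,"jaw":1},{"xyz":[0.001,0,0.005],"roll":0,"jaw":1},{"xyz":[0.001,0,0.006],"roll":0,"jaw":1},{"xyz":[0.001,0,0.007],"roll":0,"jaw":1},{"xyz":[0.001,0,0.007],"roll":0,"jaw":1},{"xyz":[0.001,0,0.007],"roll":0,"jaw":1}]'
python3 -c "
from h import *
st()"
```

```text
time_s: 27.15
ee_pos: [561.1, 12.8, 127.2]
ee_rot: [-180.0, 0.0, -64.5]
force: [-1.1, -0.0, 7.7]
gripper_width: 15.6
{'time_s': np.float64(27.2), 'ee_pos': array([561.1,  12.8, 127.2]), 'ee_rot': array([-180. ,    0. ,  -64.5]), 'qpos': array([ 0.1, 21. , 98.9,  0. , 60. , 64.6]), 'force': array([-1.1, -0. ,  7.7]), 'gripper_width': np.float64(15.6)}
```

Pushed fully down (underside ≈103, 7.7 N, no side load). Now twist clockwise.

```bash
python3 -m pendant '[{"xyz":[0,0,0],"roll":9,"jaw":1},{"xyz":[0,0,0],"roll":18,"jaw":1},{"xyz":[0,0,0],"roll":27,"jaw":1},{"xyz":[0,0,0],"roll":36,"jaw":1},{"xyz":[0,0,0],"roll":45,"jaw":1},{"xyz":[0,0,0],"roll":54,"jaw":1},{"xyz":[0,0,0],"roll":61,"jaw":1},{"xyz":[0,0,0],"roll":65,"jaw":1}]'
python3 -c "
from h import *
st();print(env.state()['torque'])"
```

```text
time_s: 28.15
ee_pos: [562.4, 12.3, 127.2]
ee_rot: [-179.8, 0.1, -129.6]
force: [2.1, -2.9, 5.8]
gripper_width: 15.8
{'time_s': np.float64(28.2), 'ee_pos': array([562.4,  12.3, 127.2]), 'ee_rot': array([-1.798e+02,  1.000e-01, -1.296e+02]), 'qpos': array([ 1.000e-01,  2.100e+01,  9.890e+01, -0.000e+00,  5.990e+01,
        1.298e+02]), 'force': array([ 2.1, -2.9,  5.8]), 'gripper_width': np.float64(15.8)}
[-0.59306917 -0.29872797  0.14417558]
```

```bash
python3 -m pendant '[{"xyz":[0,0,0],"roll":1.5,"jaw":1},{"xyz":[0,0,0],"roll":3,"jaw":1},{"xyz":[0,0,0],"roll":4,"jaw":1},{"xyz":[0,0,0],"roll":5,"jaw":1},{"xyz":[0,0,0],"roll":6,"jaw":1},{"xyz":[0,0,0],"roll":6,"jaw":1},{"xyz":[0,0,0],"roll":6,"jaw":1},{"xyz":[0,0,0],"roll":6,"jaw":1}]'
python3 -c "
from h import *
st();print(env.state()['torque'])"
```

```text
time_s: 29.15
ee_pos: [563.1, 11.4, 127.3]
ee_rot: [-179.7, 0.1, -135.5]
force: [4.0, -5.4, 3.8]
gripper_width: 15.6
{'time_s': np.float64(29.2), 'ee_pos': array([563.1,  11.4, 127.3]), 'ee_rot': array([-1.797e+02,  1.000e-01, -1.355e+02]), 'qpos': array([ 1.000e-01,  2.100e+01,  9.890e+01, -2.000e-01,  5.980e+01,
        1.356e+02]), 'force': array([ 4. , -5.4,  3.8]), 'gripper_width': np.float64(15.6)}
[-0.94815104 -0.4379105   0.2947156 ]
```

```bash
python3 -m pendant '[{"xyz":[0,0,-0.001],"roll":0,"jaw":1},{"xyz":[0,0,-0.003],"roll":0,"jaw":1},{"xyz":[0,0,-0.003],"roll":0,"jaw":1},{"xyz":[0,0,-0.003],"roll":0,"jaw":1},{"xyz":[0,0,-0.003],"roll":0,"jaw":1},{"xyz":[0,0,-0.003],"roll":0,"jaw":1},{"xyz":[0,0,-0.003],"roll":0,"jaw":1},{"xyz":[0,0,-0.003],"roll":0,"jaw":1}]'
python3 -c "
from h import *
st();print(env.state()['torque'])"
```

```text
time_s: 30.15
ee_pos: [563.0, 11.3, 128.8]
ee_rot: [-179.7, 0.1, -135.5]
force: [5.0, -6.1, -3.0]
gripper_width: 15.7
{'time_s': np.float64(30.2), 'ee_pos': array([563. ,  11.3, 128.8]), 'ee_rot': array([-1.797e+02,  1.000e-01, -1.355e+02]), 'qpos': array([ 1.000e-01,  2.100e+01,  9.870e+01, -2.000e-01,  6.010e+01,
        1.356e+02]), 'force': array([ 5. , -6.1, -3. ]), 'gripper_width': np.float64(15.7)}
[-1.02533696 -0.92624168  0.27818434]
```

```bash
python3 -m pendant '[{"xyz":[0,0,0],"roll":0,"jaw":0.7},{"xyz":[0,0,0],"roll":0,"jaw":0.3},{"xyz":[0,0,0],"roll":0,"jaw":0},{"xyz":[0,0,0],"roll":0,"jaw":0},{"xyz":[0,0,0],"roll":0,"jaw":0},{"xyz":[0,0,-0.03],"roll":0,"jaw":0},{"xyz":[0,0,-0.06],"roll":0,"jaw":0},{"xyz":[0,0,-0.08],"roll":0,"jaw":0}]'
python3 - <<'E'
from h import *
im,d,T,s=wrist();im,d,T,s=wrist();st();np.savez("w15.npz",im=im,d=d,T=T);Q=cloud("wrist",d,T);h=cv2.cvtColor(im,cv2.COLOR_BGR2HSV)
X=plane("wrist",152,T)
m=((h[...,0]<6)|(h[...,0]>174))&(h[...,1]>150)&(h[...,2]>60)&(np.hypot(X[...,0]-561,X[...,1]-13)<40)&(Q[...,2]>140)
p=X[m].astype(np.float32);print(len(p),cv2.minAreaRect(p),"bar z pct",np.percentile(Q[...,2][m],[10,50,90]));ascii(m,X,525,600,-25,50,2.5)
X=plane("wrist",127,T);r=np.hypot(X[...,0]-561.4,X[...,1]-13.6);k=(r>15)&(r<29)&(Q[...,2]>115)&(Q[...,2]<140)&(h[...,2]<90);print("rim z",k.sum(),np.median(Q[...,2][k]))
A=np.c_[Q[k][:,:2]-[561,14],np.ones(k.sum())];print("tilt",np.linalg.lstsq(A,Q[...,2][k],rcond=None)[0])
E
```

```text
time_s: 31.15
ee_pos: [561.4, 12.6, 210.8]
ee_rot: [-179.9, 0.1, -135.5]
force: [-0.5, 0.2, -0.3]
gripper_width: 90.2
{'time_s': np.float64(31.2), 'ee_pos': array([562.4,  12.6, 211.7]), 'ee_rot': array([-179.8,    0.2, -135.5]), 'qpos': array([1.000e-01, 1.710e+01, 9.170e+01, 0.000e+00, 7.080e+01, 1.356e+02]), 'force': array([-0.8,  0.8, -0. ]), 'gripper_width': np.float64(91.2)}
1521 ((564.1411743164062, 12.744760513305664), (15.165010452270508, 55.528472900390625), 46.777347564697266) bar z pct [149.08890155 150.97283565 151.96535037]
  597 ..............................
  595 ..............................
  592 ..............................
  590 ..............................
  587 ....................#.........
  585 ..................#####.......
  582 .................#######......
  580 ................########......
  577 ...............##########.....
  575 ...............#########......
  572 ..............##########......
  570 .............##########.......
  567 ............#########.........
  565 ...........#########..........
  562 ..........##########..........
  560 .........##########...........
  557 ........#########.............
  555 .......##########.............
  552 ......##########..............
  550 ......#########...............
  547 .....#########................
  545 ......#######.................
  542 ......######..................
  540 ........###...................
  537 ..............................
  535 ..............................
  532 ..............................
  530 ..............................
  527 ..............................
  525 ..............................
rim z 2234 127.32311499482967
tilt [ 2.26928229e-02 -1.15122928e-02  1.27378845e+02]
```

The bar is at -43.2°, 68.7° past the lugs, so it's at the stop. Rim top at 127.4 gives an underside of 106, so it's locked. I'll back away and compare bystanders and stand with the first frames.

```bash
python3 -m pendant '[{"xyz":[0,0.01,-0.03],"roll":0,"jaw":0},{"xyz":[0,0.05,-0.06],"roll":-5,"jaw":0},{"xyz":[0,0.09,-0.08],"roll":-10,"jaw":0},{"xyz":[0,0.13,-0.08],"roll":-15,"jaw":0},{"xyz":[0,0.17,-0.08],"roll":-15,"jaw":0},{"xyz":[0,0.21,-0.08],"roll":-15,"jaw":0},{"xyz":[0,0.25,-0.08],"roll":-15,"jaw":0},{"xyz":[0,0.25,-0.08],"roll":-15,"jaw":0}]'
python3 - <<'E'
from h import *
f=np.load("f0.npz");b,db=env.grab_frame("scene");a,da=env.grab_frame("top")
p={}
for n,x,y,z in (("tape",411,-24,10),("heel",396,104,15),("round",740,152,15),("block",547,386,15),("mallet_head",424,-335,20),("mallet_handle",430,-450,20),("red",408,333,7)):
    o=[]
    for c,i0,i1,dd0,dd1 in (("scene",f["b"],b,f["db"],db),("top",f["a"],a,f["da"],da)):
        q=env.camera_params(c);K=q["camera_matrix"];P=np.linalg.inv(q["cam_to_world"])@[x,y,z,1]
        u=int(K[0,0]*P[0]/-P[2]+K[0,2]);v=int(K[1,1]*P[1]/P[2]+K[1,2]);s=np.s_[v-18:v+18,u-18:u+18]
        o.append((c,round(float(np.abs(i0[s].astype(int)-i1[s]).mean()),1),round(float(np.median(np.abs(dd0[s]-dd1[s]))),1)))
    print(n,o)
P=cloud("top",da);h=cv2.cvtColor(a,cv2.COLOR_BGR2HSV);m=((h[...,0]<8)|(h[...,0]>172))&(h[...,1]>120)&(np.hypot(P[...,0]-556,P[...,1]-11)<45)
print("cap bar top view",m.sum(),np.median(P[m],0) if m.any() else "");st()
E
```

```text
time_s: 32.25
ee_pos: [384.0, 191.9, 288.4]
ee_rot: [179.9, -0.1, -120.3]
force: [1.3, -0.1, 0.9]
gripper_width: 91.3
tape [('scene', 5.6, 2.5), ('top', 5.3, 2.3)]
heel [('scene', 10.5, 2.8), ('top', 12.8, 2.2)]
round [('scene', 16.4, 4.8), ('top', 5.0, 2.5)]
block [('scene', 4.4, 4.0), ('top', 15.8, 3.7)]
mallet_head [('scene', 4.4, 2.1), ('top', 3.4, 2.1)]
mallet_handle [('scene', 4.9, 2.0), ('top', 3.8, 2.0)]
red [('scene', 7.9, 3.1), ('top', 55.9, 648.6)]
cap bar top view 142 [563.6152684   13.71762392 149.98993496]
{'time_s': np.float64(32.4), 'ee_pos': array([385.8, 190.8, 288.6]), 'ee_rot': array([-1.800e+02, -1.000e-01, -1.205e+02]), 'qpos': array([ 24.8,   2.6,  98.8,  -0. ,  78.6, 145.3]), 'force': array([-0.6, -0.4,  0.6]), 'gripper_width': np.float64(90.8)}
```

Each bystander matches its first frame in at least one view. The cap bar's top is still at z 150. Handing in.

```bash
python3 -c "
from h import *
print(env.job_done())"
```

```text
the job is handed in; nothing more can be done
None
```

The stand is loaded and the cap is locked. I handed the job in at about 32 s with the gripper open and clear of everything.

- **Steel weight:** it was almost hidden in the thick mat's edge in front of the press. I slid it onto the stem and released it on the carrier. It sat at the right height (top about 84 mm), centred to within about 2 mm, with its slot pointing at about +22°.
- **Brass weight:** I slid it on from the other side. Its top is at about 98 mm and its slot points about 180° away from the steel one's.
- **Cap:** it went over the lugs and I pushed it to underside height 103 mm (about 8 N). I then turned the gripper 71° clockwise until the side load and torque built up, and let go. Afterwards the bar stood 68.7° past the lugs and the underside was at about 106 mm, so it is locked. It leans about 1.5° within its play.
- **Bystanders:** in each case, at least one of the two camera views is close to unchanged from the start. Three single-view comparisons were noisier: the heel die (both views), the round die in the scene view and the sanding block in the top view. I put these down to shadows, the arm and moved parts, because their depths agree to within 5 mm and the arm worked well away from them. I did not view these as pictures.
- **Checks that disagreed:**
  - The wrist camera showed about 1–2 mm of sideways offset from where the fingers held things.
  - While I was easing the gripper up before letting go, it met about 3 N of resistance; this was gone after release.
  - Joint 6 ended at 145.3°, close to its 146.6° limit but within it.

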